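# Open the pressure canner and set out the jars

### The arm

A 6-joint arm with a two-finger parallel gripper is mounted at the origin on the work surface; the furniture and walls round the work are solid. World frame = base frame: x ahead of the robot, y to its left, z up, the work surface at z = 0. Lengths are in m, angles in rad, forces in N, time in s.
With the tool pointing down it reaches from about 0.35 to 0.775 m from the base axis. Payload 7.3 kg.
Tool frame: the origin (TCP) lies at the centre of the arm's flange, where the gripper is bolted on; the fingertips stand 178 mm ahead of it and the grasp point (between the pads) lies 159 mm ahead of it; z points along the fingers, y is the line along which they close (so a half turn about z gives the same grasp; the last joint's range is limited). The gripper opens to 92 mm and grips with 3 to 60 N. Pads are 19 mm wide; open, the fingers measure 130 mm over their backs; the gripper's body (75 mm by 190 mm) begins 47 mm behind the grasp point.
Start: joints at [1.19, 0.342, 1.524, -0, 1.275, -0.146], TCP at [0.122, 0.511, 0.405] pointing down, gripper open.
Joint ranges: [-2.53, 2.53], [-0.77, 2.02], [0.04, 2.7], [-1, 4.14], [0.28, 2.66], [-3.11, 3.11]. Speed limits (rad/s): [2.57, 2.57, 3.14, 3.14, 3.14, 3.14].

### API

Orientations are given as [roll, pitch, yaw] about the fixed x, y, z axes, in that order (R = Rz(yaw) Ry(pitch) Rx(roll)).
In Python, from cell import robot gives the robot as it stands.
- The arm moves only by the shell command python3 drive.py 'ROWS' [OPENING] [FORCE]. ROWS is a JSON object with one list for each field, all of the same length, 1 to 8, a row being the entries at one place: tx, ty, tz (the shift in fractions of the full range, 1 being 25 cm), ax, ay, az (a rotation vector in parts of the range, where 1.0 means pi rad); each row shifts and turns the commanded pose from where the row before left it, along the tool's axes as they then stand; what a row does not reach is not made up. A row lasts 1/12 s, in which the tool goes at most 0.0417 m and 0.125 rad, less where a joint would pass 70% of its speed; a pose out of reach is approached as far as the arm can. OPENING is the finger opening in m, set as the command begins (- or left out keeps the last). The fingers move at their own pace and stop on an object; FORCE is the grip in N (left out, the last holds). Time passes only in rows, so rows that do not move let the fingers close. It prints the time, the measured TCP pose, the force, the opening and the grip force at its end. No shift or turn number may pass 1 either way. Input that does not fit is refused with a message, and nothing moves.
- robot.observe(): the state, without advancing time (a new reading comes with each control period).
- robot.read_camera(name): name is "side" or "top"; returns a dict with "image" (420x560x3 uint8, red, green, blue), "fx", "fy", "cx", "cy" (pixels), "pose" (4x4, takes a point from camera to world coordinates). Camera axes: x right, y down, z forward; pixel columns grow to the right and rows downward; lengths in m; the calibration is good to about 2 mm. A picture is of the moment at which its call begins. There is no depth.
- robot.hand_in(): hands the job in; it is judged then, once.
The state is a dict: "time": time; "qpos": joint angles; "qvel": joint speeds; "joint_efforts": joint torques, N m; "tool_pos": TCP position; "tool_rot": TCP orientation; "contact_force": force on the tool from outside, world axes, zero at the start; "torque": the same for the moment, N m; "opening": finger opening in m; "grip_force": force on a finger pad.
Only numpy, scipy, OpenCV 4.12 (cv2) and the standard library are available. Lean on these libraries where they do the work, as an engineer would, in place of code of your own. Each camera call takes 0.05 s, during which the arm holds its last target. There are 200 camera calls.

### The job

The canner has finished its run: open it and take out the jars. First press the vent cap on the lid fully down and let it come up again; then slacken the three clamp knobs evenly, in two rounds of one quarter turn anticlockwise each, in each round starting with the knob next to the vent cap on its anticlockwise side (seen from above) and going on round the rim anticlockwise. Then take the lid off by its handle and lay it flat, right way up, on the bare worktop, and stand every jar from the pot upright on the wooden board; leave the tin and the two spice jars at the wall where they stand.

Things in the scene. Friction and masses are not known exactly. Their poses are not given: they have to be found in the camera images.
- pot: Steel canner pot, fixed: 154 mm outer, 148 inner diameter, rim 100 above the worktop, inner floor at 12. Origin on its axis at worktop level, z up, x towards the vent cap. Knobs 1, 2, 3 at 60, 180, 300 degrees anticlockwise from x, 98 from the axis; jar places at 0, 120, 240 degrees, 38 from it, kept there by fins and stops 46 high. Low handles on +y and -y reach to 103 at 52 high
- knob_1 (a joint): Black wing knob of the pot, the first one anticlockwise from the vent cap. Rad: about 0 when tight (the wing then lies along the rim), grows anticlockwise seen from above; 1.57 is one quarter turn, 3.14 two; it stops at -0.15 and 3.4. Stiff by friction (0.08 N m): stays where it is left
- knob_2 (a joint): Black wing knob of the pot, the second one, across the lid from the vent cap. Rad: about 0 when tight (the wing then lies along the rim), grows anticlockwise seen from above; 1.57 is one quarter turn, 3.14 two; it stops at -0.15 and 3.4. Stiff by friction (0.08 N m): stays where it is left
- knob_3 (a joint): Black wing knob of the pot, the third one, clockwise next to the vent cap. Rad: about 0 when tight (the wing then lies along the rim), grows anticlockwise seen from above; 1.57 is one quarter turn, 3.14 two; it stops at -0.15 and 3.4. Stiff by friction (0.08 N m): stays where it is left
- knob_1_grip (a point): On the axis of knob 1, 4 mm below the top of its wing, 134 above the worktop. y lies along the wing, x across it (turning with it; at 0 x points away from the pot's axis); z up. Wing 52 long, 13 thick, 20 tall; grip it across the 13 from above. From 20 mm below this point down, a steel eccentric disc of 40 mm diameter turns with the knob
- knob_2_grip (a point): On the axis of knob 2, 4 mm below the top of its wing, 134 above the worktop. y lies along the wing, x across it (turning with it; at 0 x points away from the pot's axis); z up. Wing 52 long, 13 thick, 20 tall; grip it across the 13 from above. From 20 mm below this point down, a steel eccentric disc of 40 mm diameter turns with the knob
- knob_3_grip (a point): On the axis of knob 3, 4 mm below the top of its wing, 134 above the worktop. y lies along the wing, x across it (turning with it; at 0 x points away from the pot's axis); z up. Wing 52 long, 13 thick, 20 tall; grip it across the 13 from above. From 20 mm below this point down, a steel eccentric disc of 40 mm diameter turns with the knob
- lid: Loose round steel lid, 0.4 kg: plate of 168 mm diameter, 6 thick, with a skirt 8 tall and 159 inside that fits round the pot's rim. Origin at the centre of the skirt's lower edge (92 above the worktop when closed, 0 when laid on it), z up, x towards the vent cap. Each knob's disc overlaps the lid's edge and holds it down until the knob has made two quarter turns
- lid_handle (a point): Centre of the black bar of the lid's bridge handle, 44 above the lid's origin; the bar runs along the lid's y, 80 long, 13 wide (x) and 13 tall, with 24 mm free under it; grip it across its width from above. The vent cap stands 48 mm to its +x side
- vent (a joint): Sprung vent cap on the lid, in m: 0 up, 0.008 fully down; needs about 2 N to start and 5.5 N fully down, springs back when let go; pressed counts from 0.0055
- vent_top (a point): Centre of the flat top of the vent cap (26 mm in diameter), 48 from the lid's axis and 51 above the lid's origin, so 143 above the worktop on the closed pot; z up
- jar_1: Preserve jar, amber glass, steel screw lid: upright cylinder 46 mm in diameter, 84 tall, about 0.16 kg. Origin at the centre of its underside, z up. One to three jars are present (absent: None); each starts upright under the lid in its own place in the pot, its top about 4 mm below the pot's rim
- jar_2: Preserve jar, amber glass, steel screw lid: upright cylinder 46 mm in diameter, 84 tall, about 0.16 kg. Origin at the centre of its underside, z up. One to three jars are present (absent: None); each starts upright under the lid in its own place in the pot, its top about 4 mm below the pot's rim
- jar_3: Preserve jar, amber glass, steel screw lid: upright cylinder 46 mm in diameter, 84 tall, about 0.16 kg. Origin at the centre of its underside, z up. One to three jars are present (absent: None); each starts upright under the lid in its own place in the pot, its top about 4 mm below the pot's rim
- board: Wooden board fixed on the worktop on the side away from the pot: 200 (x) by 250 (y) mm, 14 thick, rounded edges. Origin at the centre of its underside, z up. The bare worktop between board and pot, straight ahead of the robot at 0.42 to 0.43 m, is free for the lid
- tomato_tin: Food tin 76 in diameter and 110 tall, loose bystander at the tiled back wall, which rises about 0.57 m ahead of the robot behind all the work; origin under its centre
- spice_a: Spice jar 41 in diameter and 105 tall, loose bystander at the wall; origin under its centre
- spice_b: Spice jar 41 in diameter and 105 tall, loose bystander at the wall; origin under its centre

How it is judged:
On the way, in this order (a step that is already met when the one before it is completed fails the run):
1. the vent cap is pressed fully down (value of joint vent above 0.0055 m), for 0.2 s.
2. first knob is one quarter turn anticlockwise from tight, knobs not yet reached still tight, the vent cap is up again (value of joint vent below 0.002 m and value of joint knob_1 between 1.2 and 1.95 rad and value of joint each of knob_2, knob_3 below 0.4 rad), for 0.2 s.
3. second knob is one quarter turn anticlockwise from tight, knobs not yet reached still tight (value of joint knob_1 between 1.2 and 1.95 rad and value of joint knob_2 between 1.2 and 1.95 rad and value of joint knob_3 below 0.4 rad), for 0.2 s.
4. third knob is one quarter turn anticlockwise from tight, knobs not yet reached still tight (value of joint knob_1 between 1.2 and 1.95 rad and value of joint knob_2 between 1.2 and 1.95 rad and value of joint knob_3 between 1.2 and 1.95 rad), for 0.2 s.
5. first knob is two quarter turns from tight, knobs not yet reached in this round still at one quarter (value of joint knob_1 above 2.75 rad and value of joint knob_2 between 1.2 and 1.95 rad and value of joint knob_3 between 1.2 and 1.95 rad), for 0.2 s.
6. second knob is two quarter turns from tight, knobs not yet reached in this round still at one quarter (value of joint each of knob_1, knob_2 above 2.75 rad and value of joint knob_3 between 1.2 and 1.95 rad), for 0.2 s.
7. third knob is two quarter turns from tight, knobs not yet reached in this round still at one quarter (value of joint each of knob_1, knob_2, knob_3 above 2.75 rad), for 0.2 s.
At the end, for the whole second after the job is handed in: All three knobs stand at two quarter turns (over 2.75 rad); the lid lies flat and right way up on the bare worktop (underside within 6 mm of it, tilt under 3 degrees); every jar present stands upright on the board, its centre at least 15 mm inside the board's edges; all at rest (all of step 7 and height (world z) of lid below 0.006 m and angle between lid's own z axis and vertical below 0.06 rad and linear speed of each of lid, jar_1, jar_2, jar_3 below 0.02 m/s and x of jar_1 in the frame of board between -0.085 and 0.085 m and y of jar_1 in the frame of board between -0.11 and 0.11 m and height (world z) of jar_1 between 0.01 and 0.019 m and angle between each of jar_1, jar_2, jar_3's own z axis and vertical below 0.1 rad and x of jar_2 in the frame of board between -0.085 and 0.085 m and y of jar_2 in the frame of board between -0.11 and 0.11 m and height (world z) of jar_2 between 0.01 and 0.019 m and x of jar_3 in the frame of board between -0.085 and 0.085 m and y of jar_3 in the frame of board between -0.11 and 0.11 m and height (world z) of jar_3 between 0.01 and 0.019 m); the robot touches nothing.
It fails at once if the tall tin was pushed away (over 40 mm) (distance of tomato_tin from where it was at the start of the episode above 0.04 m).
It fails at once if the first spice jar was pushed away (over 40 mm) (distance of spice_a from where it was at the start of the episode above 0.04 m).
It fails at once if the second spice jar was pushed away (over 40 mm) (distance of spice_b from where it was at the start of the episode above 0.04 m).
Of jar_1, jar_2, jar_3 only 1 to 3 are there at a start; the rules pass over those that are not, and their reading is None.
At some moment in a run one of jar_1, jar_2, jar_3 may be knocked a few centimetres aside while the robot is not near it.
It also fails if it takes over 210 s, if anything falls off the work surface, if the arm or the gripper's body presses on something with over 40 N, if the wrist force passes 120 N, or if a joint passes its speed limit or range.

## Working session

There is one attempt and no reset: what is moved stays moved. The work goes in short steps, Python scripts to look and compute and a shell command to move; the robot and the scene stay as the last step left them, time stands still between calls to the robot, and variables do not carry over. Pictures are saved under pics/ and viewed, at most 14 in all, crops included, and the job is handed in when it is done.

```bash
ls; mkdir -p pics; cat > h.py <<'E'
import numpy as np, cv2, json
from cell import robot
from scipy.spatial.transform import Rotation as R
def shot(n,f):
    c=robot.read_camera(n); cv2.imwrite('pics/'+f,c['image'][:,:,::-1]); np.save('pics/'+n+'.npy',c,allow_pickle=True); return c
def ray(c,u,v,z):
    P=np.array(c['pose']); d=P[:3,:3]@np.array([(u-c['cx'])/c['fx'],(v-c['cy'])/c['fy'],1.]); o=P[:3,3]
    return o+d*(z-o[2])/d[2]
def proj(c,p):
    P=np.array(c['pose']); q=P[:3,:3].T@(np.array(p)-P[:3,3]); return np.array([c['fx']*q[0]/q[2]+c['cx'],c['fy']*q[1]/q[2]+c['cy']])
def st():
    s=robot.observe(); print('t',round(s['time'],2),'pos',np.round(s['tool_pos'],4),'rpy',np.round(s['tool_rot'],4),'q',np.round(s['qpos'],3),'F',np.round(s['contact_force'],2),'op',round(s['opening'],4),round(s['grip_force'],2)); return s
E
python3 - <<'E'
from h import *
st()
for n in('side','top'):
    c=shot(n,n+'0.png'); print(n,c['fx'],c['cx'],c['cy'],np.round(c['pose'],3).tolist())
E
```

```text
cell.py
drive.py
pics
t 0.0 pos [0.1221 0.5105 0.404 ] rpy [-3.1401e+00 -2.0000e-04  2.9068e+00] q [ 1.19   0.343  1.525  0.     1.275 -0.146] F [-0.62  0.74  0.57] op 0.0918 0.0
side 503.98115629534647 285.774162267486 210.8390335534963 [[0.568, -0.676, 0.47, -0.132], [-0.823, -0.477, 0.31, -0.395], [0.014, -0.562, -0.827, 1.143], [0.0, 0.0, 0.0, 1.0]]
top 532.7670819066552 281.33028922400626 216.66135783249638 [[0.027, -0.998, 0.055, 0.355], [-1.0, -0.028, -0.012, 0.013], [0.013, -0.055, -0.998, 1.465], [0.0, 0.0, 0.0, 1.0]]
```

View pics/top0.png

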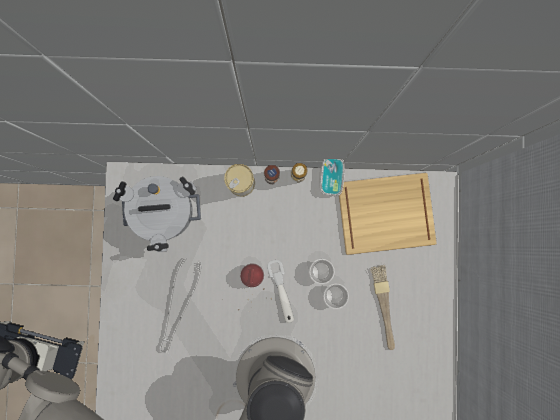

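View pics/side0.png

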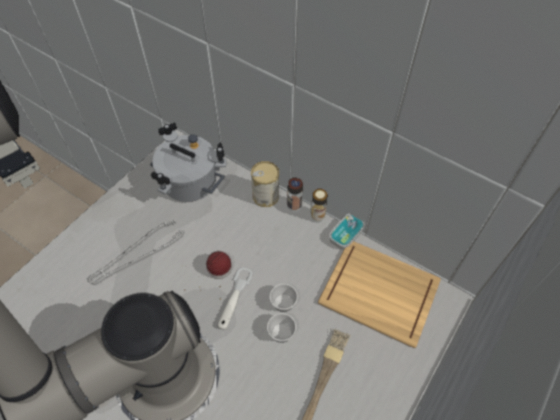

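The top view shows the pot at about (160,210) px, with the vent cap at (153,188). Going anticlockwise, knob 1 is at (120,190), knob 2 at (157,246) and knob 3 at (187,186). The board is at about (388,213). The tin and spice jars stand at the wall, at (239,180), (272,173) and (300,171). The side view agrees.

```bash
python3 - <<'E'
from h import *
t=cv2.imread('pics/top0.png'); s=cv2.imread('pics/side0.png')
a=cv2.resize(t[165:265,100:220],None,fx=5,fy=5,interpolation=cv2.INTER_CUBIC)
cv2.imwrite('pics/tc.png',a)
b=cv2.resize(s[110:210,140:240],None,fx=6,fy=6,interpolation=cv2.INTER_CUBIC); cv2.imwrite('pics/sc.png',b)
c=np.load('pics/top.npy',allow_pickle=True).item(); d=np.load('pics/side.npy',allow_pickle=True).item()
# board
for n,im,cam in(('top',t,c),('side',s,d)):
    hsv=cv2.cvtColor(im,cv2.COLOR_BGR2HSV)
    m=cv2.inRange(hsv,(8,70,90),(28,255,255)); m=cv2.morphologyEx(m,cv2.MORPH_CLOSE,np.ones((7,7)))
    cs,_=cv2.findContours(m,0,2); k=max(cs,key=cv2.contourArea)
    r=cv2.minAreaRect(k); bx=cv2.boxPoints(r); print(n,cv2.contourArea(k),[np.round(ray(cam,*p,0.014)[:2],3).tolist() for p in bx],'ctr',ray(cam,*r[0],0.014))
    # dark knob/handle blobs in the pot region
    g=im.max(2); x0,x1,y0,y1=(105,210,170,260) if n=='top' else (145,235,115,200)
    mm=np.zeros_like(g); mm[y0:y1,x0:x1]=(g[y0:y1,x0:x1]<45)*255
    N,l,stt,ce=cv2.connectedComponentsWithStats(mm)
    for i in range(1,N):
        if stt[i,4]>12: 
            kk=cv2.minAreaRect(np.argwhere(l==i)[:,::-1].astype(np.float32)); print(stt[i].tolist(),ce[i].round(1),np.round(kk[1],1),round(kk[2],1),ray(cam,*ce[i],.135).round(4))
E
```

```text
top 6342.0 [[0.533, -0.155], [0.569, -0.403], [0.372, -0.428], [0.337, -0.182]] ctr [ 0.45235544 -0.29187315  0.014     ]
[113, 182, 13, 19, 86] [119.6 191.4] [ 7.1 18.9] 24.8 [0.4802 0.4022 0.135 ]
side 7357.5 [[0.33, -0.186], [0.537, -0.149], [0.566, -0.416], [0.367, -0.43]] ctr [ 0.44629288 -0.29927759  0.014     ]
[159, 124, 17, 10, 84] [167.2 129.4] [ 7.1 17.1] 68.2 [0.4744 0.3964 0.135 ]
[171, 145, 23, 12, 59] [181.6 150.1] [24.2  2.7] 24.0 [0.4414 0.3159 0.135 ]
[218, 151, 5, 9, 32] [220.  155.1] [8. 4.] 90.0 [0.4861 0.2229 0.135 ]
[152, 173, 17, 11, 79] [160.2 178.8] [17.9  6.7] 24.0 [0.3381 0.2965 0.135 ]
```

View pics/tc.png

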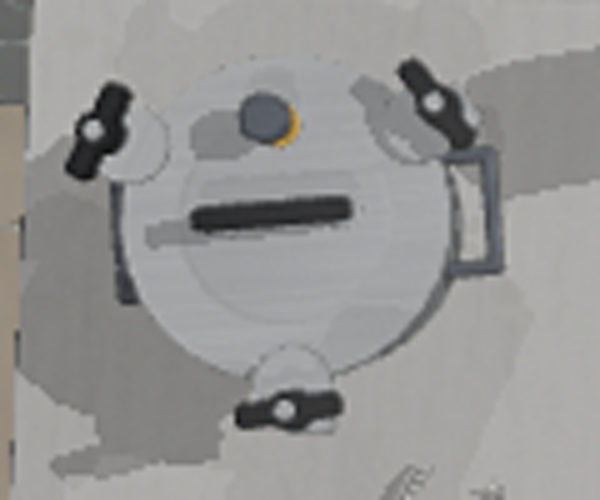

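View pics/sc.png

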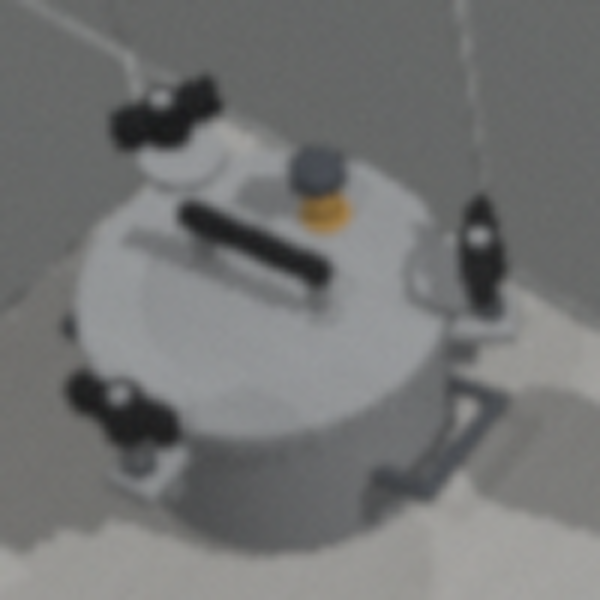

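The top crop shows the knob centres at (94,130), (285,410) and (434,102) crop px, the vent at (266,117) and the handle at (271,214). In the side crop they are at (161,99), (120,395), (479,234), (318,170) and (255,243). I'll fit the pot pose from both views.

```bash
cat >> h.py <<'E'
def loadc(n): return np.load('pics/'+n+'.npy',allow_pickle=True).item()
E
python3 - <<'E'
from h import *
from scipy.optimize import least_squares
c=loadc('top'); d=loadc('side')
T=np.array([(94,130),(285,410),(434,102),(266,117),(271,214)]); T=(T+.5)/5-.5+[100,165]
S=np.array([(161,99),(120,395),(479,234),(318,170),(255,243)]); S=(S+.5)/6-.5+[140,110]
a=np.radians([60,180,300])
L=[(.098*np.cos(x),.098*np.sin(x),.138) for x in a]+[(.048,0,.143),(0,0,.1425)]
def pts(p):
    C,s=np.cos(p[2]),np.sin(p[2]); return [(p[0]+C*l[0]-s*l[1],p[1]+s*l[0]+C*l[1],l[2]) for l in L]
f=lambda p,w:np.concatenate([(np.array([proj(cam,q) for q in pts(p)])-O).ravel() for cam,O in w])
for w in([(c,T)],[(d,S)],[(c,T),(d,S)]):
    r=least_squares(f,[.44,.32,.2],args=(w,)); print(r.x.round(4),np.round(f(r.x,w),1)); print(np.round(pts(r.x),4).tolist())
E
```

```text
[0.4424 0.3143 0.1085] [ 0.2 -0.1  0.2  0.1  0.3  0.1 -0.5  0.  -0.2 -0.2]
[[0.4819, 0.404, 0.138], [0.345, 0.3037, 0.138], [0.5003, 0.2353, 0.138], [0.4901, 0.3195, 0.143], [0.4424, 0.3143, 0.1425]]
[0.4403 0.3125 0.1125] [ 0.2  0.5  0.2  0.6  0.3  1.  -0.4 -1.  -0.2 -1.1]
[[0.4794, 0.4023, 0.138], [0.3429, 0.3015, 0.138], [0.4985, 0.2337, 0.138], [0.488, 0.3179, 0.143], [0.4403, 0.3125, 0.1425]]
[0.4416 0.3138 0.1102] [ 0.4  0.3  0.5  0.4  0.5  0.4 -0.3  0.3  0.1  0.2  0.2  0.   0.1 -0.1
  0.2  0.5 -0.3 -1.5 -0.2 -1.6]
[[0.481, 0.4035, 0.138], [0.3442, 0.303, 0.138], [0.4997, 0.2348, 0.138], [0.4893, 0.319, 0.143], [0.4416, 0.3138, 0.1425]]
```

Units first: shifts go in shares of 25 cm and turns go in shares of pi rad. So -0.12 rad / 3.1416 = -0.0382.

```bash
cat >> h.py <<'E'
def to(x,y,z,yaw):
    s=st(); Rm=R.from_euler('xyz',s['tool_rot']).as_matrix(); Rt=R.from_euler('xyz',[np.pi,0,yaw])
    print('  delta tool',np.round(Rm.T@(np.array([x,y,z])-s['tool_pos']),4),'rotvec',np.round((R.from_matrix(Rm.T)*Rt).as_rotvec(),3))
E
python3 - <<'E'
from h import *
c=loadc('top')
for n,u,v,z in(('tin',239,180,.11),('sa',272,173,.105),('sb',300,171,.105),('red',252,275,.03),('cup',320,271,.04),('peel',276,265,.01),('wallbase',255,163,0),('wallb2',420,170,0),('wb3',120,165,0),('sponge',331,178,.02)): print(n,ray(c,u,v,z).round(3))
E
python3 drive.py '{"tx": [0,0,0],"ty": [0,0,0],"tz": [0,0,0],"ax": [0,0,0],"ay": [0,0,0],"az": [-0.0382,-0.035,0]}' 0 10
python3 -c "
from h import *
to(.4893,.319,.40,np.pi)"
```

```text
tin [0.52  0.107 0.11 ]
sa [0.541 0.024 0.105]
sb [ 0.549 -0.048  0.105]
red [0.275 0.07  0.03 ]
cup [ 0.291 -0.111  0.04 ]
peel [0.303 0.007 0.01 ]
wallbase [0.582 0.072 0.   ]
wallb2 [ 0.576 -0.386  0.   ]
wb3 [0.566 0.444 0.   ]
sponge [ 0.544 -0.137  0.02 ]
time: 0.35
tool_pos: [0.1221, 0.5105, 0.4044]
tool_rot: [-3.141, -0.0, 3.141]
contact_force: [-0.6, -0.6, 0.3]
opening: 0.0763
grip_force: 0.0
t 0.35 pos [0.1221 0.5105 0.4044] rpy [-3.1408e+00 -3.0000e-04  3.1407e+00] q [ 1.19   0.342  1.525 -0.     1.275 -0.38 ] F [-0.55 -0.57  0.28] op 0.0763 0.0
  delta tool [-0.3674 -0.1912  0.0044] rotvec [-0.001 -0.    -0.001]
```

In the tool's units: -0.0367 m / 0.25 = -0.1468, -0.0191 m / 0.25 = -0.0764.

```bash
python3 drive.py '{"tx": [-0.1468,-0.1468,-0.1468,-0.1468,-0.1468],"ty": [-0.0764,-0.0764,-0.0764,-0.0764,-0.0764],"tz": [0,0,0,0,0],"ax": [0,0,0,0,0],"ay": [0,0,0,0,0],"az": [0,0,0,0,0]}' | tail -5
python3 drive.py '{"tx": [-0.1468,-0.1468,-0.1468,-0.1468,-0.1468,0,0,0],"ty": [-0.0764,-0.0764,-0.0764,-0.0764,-0.0764,0,0,0],"tz": [0,0,0,0,0.04,0.12,0.12,0],"ax": [0,0,0,0,0,0,0,0],"ay": [0,0,0,0,0,0,0,0],"az": [0,0,0,0,0,0,0,0]}' | tail -5
python3 -c "
from h import *
to(.4893,.319,.321,np.pi)"
```

```text
tool_pos: [0.3064, 0.4131, 0.4046]
tool_rot: [-3.142, -0.0, 3.134]
contact_force: [-0.5, 0.9, 0.3]
opening: 0.0431
grip_force: 0.0
tool_pos: [0.4868, 0.3168, 0.3288]
tool_rot: [-3.137, -0.01, 3.132]
contact_force: [-2.1, -0.7, -0.9]
opening: 0.0007
grip_force: 0.0
t 1.43 pos [0.4868 0.3168 0.3288] rpy [-3.1367 -0.0103  3.1316] q [ 0.445  0.513  1.471  0.     1.169 -1.116] F [-2.14 -0.69 -0.9 ] op 0.0007 0.0
  delta tool [-0.0026  0.0023  0.0078] rotvec [-0.005 -0.01  -0.01 ]
```

In the tool's units: 0.006 m / 0.25 = 0.024, 0.004 m / 0.25 = 0.016.

```bash
python3 drive.py '{"tx": [-0.008,0,0,0,0,0],"ty": [0.008,0,0,0,0,0],"tz": [0.024,0.016,0.016,0.012,0.004,0],"ax": [0,0,0,0,0,0],"ay": [0,0,0,0,0,0],"az": [0,0,0,0,0,0]}' | tail -5
python3 -c "
from h import *
to(.4893,.319,.310,np.pi)"
```

```text
tool_pos: [0.4895, 0.3208, 0.3181]
tool_rot: [3.14, 0.002, 3.137]
contact_force: [0.4, 2.3, 2.3]
opening: 0.0005
grip_force: 1.5
t 1.93 pos [0.4895 0.3208 0.3181] rpy [3.1400e+00 2.3000e-03 3.1371e+00] q [ 0.449  0.528  1.477  0.     1.133 -1.117] F [0.35 2.33 2.33] op 0.0005 1.49
  delta tool [ 0.0002 -0.0018  0.008 ] rotvec [ 0.002  0.002 -0.005]
```

In the tool's units: 0.003 m / 0.25 = 0.012.

```bash
python3 drive.py '{"tx": [0,0,0],"ty": [0,0,0],"tz": [0,0,0],"ax": [0,0,0],"ay": [0,0,0],"az": [0,0,0]}' | tail -5
python3 drive.py '{"tx": [0,0,0],"ty": [0,0,0],"tz": [0.012,0,0],"ax": [0,0,0],"ay": [0,0,0],"az": [0,0,0]}' | tail -5
```

```text
tool_pos: [0.4895, 0.3204, 0.3176]
tool_rot: [3.141, 0.001, 3.137]
contact_force: [0.3, 2.6, 3.5]
opening: 0.0004
grip_force: 1.6
tool_pos: [0.4896, 0.3203, 0.3141]
tool_rot: [3.141, 0.001, 3.137]
contact_force: [1.2, 3.0, 5.1]
opening: 0.0005
grip_force: 2.4
```

In the tool's units: 0.002 m / 0.25 = 0.008.

```bash
python3 drive.py '{"tx": [0,0,0,0,0,0],"ty": [0,0,0,0,0,0],"tz": [0.008,0.008,0,0,0,0],"ax": [0,0,0,0,0,0],"ay": [0,0,0,0,0,0],"az": [0,0,0,0,0,0]}' | tail -5
```

```text
tool_pos: [0.4894, 0.3203, 0.3127]
tool_rot: [3.14, 0.003, 3.137]
contact_force: [-3.3, 0.0, 20.2]
opening: 0.0004
grip_force: 10.2
```

In the tool's units: 0.031 m / 0.25 = 0.124, -0.015 m / 0.25 = -0.06.

```bash
python3 drive.py '{"tx": [0,0,0,0.016,0.016,0.016,0.016,0],"ty": [0,0,0,0.124,0.124,0.124,0.124,0],"tz": [-0.048,-0.06,0,0,0,0,0,0],"ax": [0,0,0,0,0,0,0,0],"ay": [0,0,0,0,0,0,0,0],"az": [0,0,0,0,0,0,0,0]}' | tail -5
python3 -c "
from h import *
to(.473,.4435,.300,np.pi)"
```

```text
tool_pos: [0.4723, 0.4484, 0.3348]
tool_rot: [3.141, -0.002, 3.14]
contact_force: [-1.3, -1.5, 0.8]
opening: 0.0007
grip_force: 0.0
t 3.6 pos [0.4723 0.4484 0.3348] rpy [ 3.1413e+00 -2.3000e-03  3.1405e+00] q [ 0.642  0.63   1.242  0.002  1.271 -0.929] F [-1.35 -1.48  0.82] op 0.0007 0.0
  delta tool [-0.0008 -0.0049  0.0348] rotvec [ 0.    -0.002 -0.001]
```

In the tool's units: 0.015 m / 0.25 = 0.06, 0.005 m / 0.25 = 0.02.

```bash
python3 drive.py '{"tx": [0,0,0,0],"ty": [0,0,0,0],"tz": [0.06,0.06,0.02,0],"ax": [0,0,0,0],"ay": [0,0,0,0],"az": [0,0,0,0]}' | tail -5
python3 drive.py '{"tx": [0.004,0.012,0.02,0.016,0.012,0.004,0,0],"ty": [-0.024,-0.024,-0.02,-0.02,-0.02,-0.02,0,0],"tz": [0,0,0,0,0,0,0,0],"ax": [0,0,0,0,0,0,0,0],"ay": [0,0,0,0,0,0,0,0],"az": [0,0,0,0,0,0,0,0]}' | tail -5
python3 - <<'E'
from h import *
to(.456,.4085,.299,np.pi)
c=shot('top','t1.png'); a=cv2.imread('pics/t1.png')[150:260,80:220]; cv2.imwrite('pics/t1c.png',cv2.resize(a,None,fx=5,fy=5,interpolation=cv2.INTER_CUBIC))
E
```

```text
tool_pos: [0.4736, 0.4436, 0.2991]
tool_rot: [-3.138, -0.004, 3.137]
contact_force: [-0.9, -0.2, 0.7]
opening: 0.0003
grip_force: 0.0
tool_pos: [0.4567, 0.4127, 0.3049]
tool_rot: [3.137, 0.004, 3.137]
contact_force: [0.7, 5.8, 6.3]
opening: 0.0004
grip_force: 3.4
t 4.6 pos [0.4567 0.4127 0.3049] rpy [3.1369 0.0043 3.1367] q [ 6.100e-01  5.920e-01  1.400e+00  1.000e-03  1.143e+00 -9.570e-01] F [0.75 5.81 6.28] op 0.0004 3.45
  delta tool [ 0.0007 -0.0042  0.0058] rotvec [ 0.005  0.004 -0.005]
```

View pics/t1c.png

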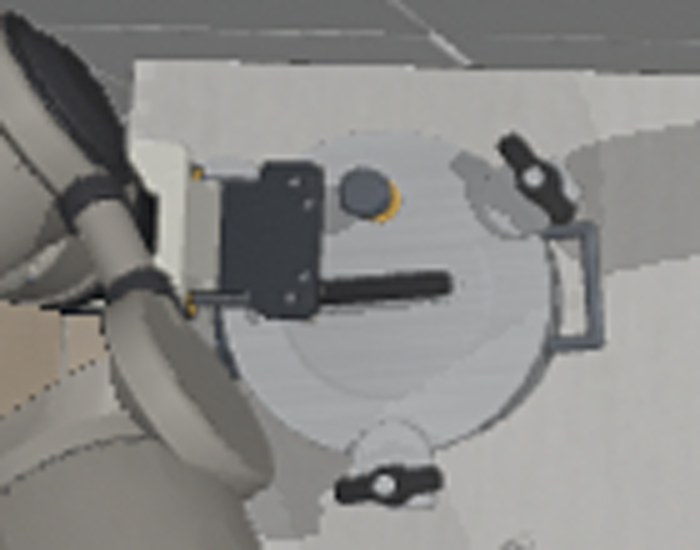

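In the tool's units: -0.03 m / 0.25 = -0.12, -0.028 m / 0.25 = -0.112.

```bash
python3 drive.py '{"tx": [0.048,0,0,0.1,0.1,0.1,0.1,0],"ty": [0.012,0,0,-0.112,-0.112,-0.112,-0.112,0],"tz": [0,-0.12,-0.06,0,0,0,0,0],"ax": [0,0,0,0,0,0,0,0],"ay": [0,0,0,0,0,0,0,0],"az": [0,0,0,0,0,0,0,0]}' 0.045 | tail -5
cat >> h.py <<'E'
def knobs(f):
    """wing angles (deg, world) from the top camera"""
    c=shot('top',f); im=c['image']; K=[(.481,.4035),(.3442,.303),(.4997,.2348)]; th=[156.3,96.3,36.3]
    for i,k in enumerate(K):
        u,v=np.round(proj(c,(*k,.136))).astype(int); r=15
        m=(im[v-r:v+r+1,u-r:u+r+1].max(2)<60).astype(np.uint8)
        N,l,s,ce=cv2.connectedComponentsWithStats(m)
        yy,xx=np.nonzero(l); 
        if N<2: print(i+1,'none'); continue
        j=1+np.argmax(s[1:,4]); yy,xx=np.nonzero(l==j)
        P=np.array([ray(c,x+u-r,y+v-r,.136)[:2] for x,y in zip(xx,yy)]); w,V=np.linalg.eigh(np.cov(P.T))
        a=np.degrees(np.arctan2(V[1,1],V[0,1])); print('knob',i+1,'n',len(P),'ctr',P.mean(0).round(4),'turn(mod180)',round((a-th[i])%180,1),'sd mm',(np.sqrt(w)*1e3).round(1))
E
python3 -c "
from h import *
knobs('t2.png'); to(.3442,.303,.345,1.68)"
```

```text
tool_pos: [0.3381, 0.2993, 0.3457]
tool_rot: [-3.136, -0.008, 3.137]
contact_force: [0.4, 0.9, -0.3]
opening: 0.0444
grip_force: 0.0
knob 1 n 99 ctr [0.4807 0.4022] turn(mod180) 67.0 sd mm [ 4.7 14.5]
knob 2 n 60 ctr [0.3578 0.3165] turn(mod180) 99.3 sd mm [ 5.5 15. ]
knob 3 n 77 ctr [0.499  0.2349] turn(mod180) 3.0 sd mm [ 4.1 14.9]
t 5.37 pos [0.3409 0.3014 0.3469] rpy [-3.1393e+00 -2.9000e-03  3.1362e+00] q [ 0.555  0.277  1.794 -0.     1.074 -1.01 ] F [-0.06  1.34  0.29] op 0.0447 0.0
  delta tool [-0.0033  0.0016  0.0019] rotvec [-4.000e-03 -1.000e-03  1.456e+00]
```

In the tool's units: -0.025 m / 0.25 = -0.1, -0.023 m / 0.25 = -0.092.

```bash
python3 drive.py '{"tx": [-0.1,-0.1,-0.1,-0.092,0,0,0,0],"ty": [0.1,0.1,0.1,0.1,0,0,0,0],"tz": [0,0,0,0,0,0.08,0.08,0.024],"ax": [0,0,0,0,0,0,0,0],"ay": [0,0,0,0,0,0,0,0],"az": [0,0,0,0,0,0,0,0]}' 0 | tail -5
python3 drive.py '{"tx": [0,0],"ty": [0,0],"tz": [0,0],"ax": [0,0],"ay": [0,0],"az": [0,0]}' | tail -5
python3 -c "
from h import *
to(.455,.4015,.300,np.pi)"
```

```text
tool_pos: [0.4421, 0.4032, 0.2981]
tool_rot: [-3.139, -0.004, 3.137]
contact_force: [0.0, -0.6, -0.8]
opening: 0.001
grip_force: 0.0
tool_pos: [0.4428, 0.4036, 0.3015]
tool_rot: [3.141, 0.0, 3.137]
contact_force: [0.6, 0.2, 0.3]
opening: 0.0003
grip_force: 0.0
t 6.2 pos [0.4428 0.4036 0.3015] rpy [3.1414e+00 3.0000e-04 3.1368e+00] q [ 0.611  0.57   1.453 -0.     1.119 -0.955] F [0.63 0.17 0.34] op 0.0003 0.0
  delta tool [-0.0122 -0.002   0.0015] rotvec [ 0.     0.    -0.005]
```

In the tool's units: -0.005 m / 0.25 = -0.02, -0.0045 m / 0.25 = -0.018.

```bash
python3 drive.py '{"tx": [-0.02,-0.02,-0.018,0,0,0],"ty": [-0.004,-0.004,0,0,0,0],"tz": [0.004,0.004,0,0,0,0],"ax": [0,0,0,0,0,0],"ay": [0,0,0,0,0,0],"az": [0,0,0,0,0,0]}' | tail -5
python3 drive.py '{"tx": [0.06,0.02,0.08,0.1,0.1,0.08,0],"ty": [0,0,-0.112,-0.112,-0.112,-0.06,0],"tz": [0,-0.12,-0.06,0,0,0,0],"ax": [0,0,0,0,0,0,0],"ay": [0,0,0,0,0,0,0],"az": [0,0,0,0,0,0,0]}' 0.045 | tail -5
python3 -c "
from h import *
knobs('t3.png'); to(.3442,.303,.345,1.68)"
```

```text
tool_pos: [0.4568, 0.401, 0.2995]
tool_rot: [-3.141, -0.002, 3.136]
contact_force: [-5.0, -1.5, -0.6]
opening: 0.0007
grip_force: 2.1
tool_pos: [0.344, 0.3005, 0.3451]
tool_rot: [-3.141, -0.001, 3.136]
contact_force: [0.2, 0.2, 0.3]
opening: 0.0418
grip_force: 0.0
knob 1 n 93 ctr [0.4802 0.402 ] turn(mod180) 94.1 sd mm [ 4.5 14.6]
knob 2 n 49 ctr [0.3604 0.3158] turn(mod180) 97.9 sd mm [ 5.5 12.5]
knob 3 n 78 ctr [0.4991 0.2349] turn(mod180) 2.8 sd mm [ 4.1 14.9]
t 7.33 pos [0.346  0.3019 0.3456] rpy [3.1403e+00 2.1000e-03 3.1362e+00] q [ 0.55   0.284  1.788 -0.     1.067 -1.015] F [ 0.8  -0.06  0.85] op 0.0436 0.0
  delta tool [0.0018 0.0011 0.0005] rotvec [3.000e-03 1.000e-03 1.456e+00]
```

In the tool's units: 0.1215 rad / 3.1416 = 0.0387.

```bash
python3 drive.py '{"tx": [0,0,0,0,0,0],"ty": [0,0,0,0,0,0],"tz": [0,0,0,0,0,0],"ax": [0,0,0,0,0,0],"ay": [0,0,0,0,0,0],"az": [0.0387,0.0387,0.0387,0.0387,0.0387,0.0387]}' | tail -5
python3 drive.py '{"tx": [0,0,0,0,0,0,0,0],"ty": [0,0,0,0,0,0,0,0],"tz": [0,0,0,0,0,0,0,0],"ax": [0,0,0,0,0,0,0,0],"ay": [0,0,0,0,0,0,0,0],"az": [0.0387,0.0387,0.0387,0.0387,0.0387,0.0387,0,0]}' | tail -5
python3 -c "
from h import *
to(.3442,.303,.298,1.68)"
```

```text
tool_pos: [0.3483, 0.3038, 0.3448]
tool_rot: [3.139, 0.001, 2.402]
contact_force: [-0.4, -0.0, 0.2]
opening: 0.0452
grip_force: 0.0
tool_pos: [0.3478, 0.3035, 0.3445]
tool_rot: [3.14, -0.001, 1.682]
contact_force: [0.2, 0.3, 0.1]
opening: 0.0451
grip_force: 0.0
t 8.5 pos [0.3478 0.3035 0.3445] rpy [ 3.1398e+00 -8.0000e-04  1.6824e+00] q [ 0.551  0.29   1.783 -0.     1.067  0.44 ] F [0.2  0.34 0.14] op 0.0451 0.0
  delta tool [-0.0001 -0.0037  0.0465] rotvec [ 0.002 -0.001  0.002]
```

In the tool's units: 0.02 m / 0.25 = 0.08, 0.0065 m / 0.25 = 0.026.

```bash
python3 drive.py '{"tx": [0,0,0,0,0],"ty": [-0.012,-0.002,0,0,0],"tz": [0.08,0.08,0.026,0,0],"ax": [0,0,0,0,0],"ay": [0,0,0,0,0],"az": [0,0,0,0,0]}' | tail -5
python3 drive.py '{"tx": [0,0,0,0,0],"ty": [0,0,0,0,0],"tz": [0,0,0,0,0],"ax": [0,0,0,0,0],"ay": [0,0,0,0,0],"az": [0,0,0,0,0]}' 0 20 | tail -5
python3 drive.py '{"tx": [0,0,0,0,0,0,0],"ty": [0,0,0,0,0,0,0],"tz": [0,0,0,0,0,0,0],"ax": [0,0,0,0,0,0,0],"ay": [0,0,0,0,0,0,0],"az": [-0.0382,-0.0382,-0.0382,-0.0382,-0.0382,-0.0382,-0.0382]}' | tail -5
python3 drive.py '{"tx": [0,0,0,0,0,0,0,0],"ty": [0,0,0,0,0,0,0,0],"tz": [0,0,0,0,0,0,0,0],"ax": [0,0,0,0,0,0,0,0],"ay": [0,0,0,0,0,0,0,0],"az": [-0.0382,-0.0382,-0.0382,-0.0382,-0.0382,-0.0382,0,0]}' | tail -5
```

```text
tool_pos: [0.3439, 0.3028, 0.2978]
tool_rot: [3.141, -0.0, 1.68]
contact_force: [0.2, 0.5, -0.2]
opening: 0.0452
grip_force: 0.0
tool_pos: [0.3434, 0.3026, 0.2978]
tool_rot: [3.141, -0.0, 1.679]
contact_force: [-0.4, -0.6, 0.2]
opening: 0.0163
grip_force: 0.0
tool_pos: [0.3443, 0.3028, 0.2979]
tool_rot: [3.138, 0.002, 2.525]
contact_force: [4.5, 1.5, -2.8]
opening: 0.0126
grip_force: 20.0
tool_pos: [0.3444, 0.3034, 0.2978]
tool_rot: [3.139, 0.004, -3.044]
contact_force: [6.2, 5.6, -5.3]
opening: 0.0127
grip_force: 19.9
```

In the tool's units: -0.025 m / 0.25 = -0.1, 0.097 rad / 3.1416 = 0.0309.

```bash
python3 drive.py '{"tx": [0,0,0,0,0,0,0],"ty": [0,0,0,0,0,0,0],"tz": [0,0,0,-0.1,-0.1,0,0],"ax": [0,0,0,0,0,0,0],"ay": [0,0,0,0,0,0,0],"az": [0,0,0,0,0,0.0309,0]}' 0.045 | tail -5
python3 drive.py '{"tx": [-0.1,-0.1,-0.1,-0.1,-0.1,0,0],"ty": [-0.04,-0.04,-0.04,-0.04,-0.032,0,0],"tz": [0,0,0,0,0,0,0],"ax": [0,0,0,0,0,0,0],"ay": [0,0,0,0,0,0,0],"az": [0,0,0,0,0,0,0]}' 0 | tail -5
python3 -c "
from h import *
to(.4687,.2548,.301,np.pi);knobs('t4.png')"
```

```text
tool_pos: [0.3434, 0.3026, 0.3487]
tool_rot: [3.14, 0.002, 3.138]
contact_force: [-0.3, 0.9, -0.5]
opening: 0.0446
grip_force: 0.0
tool_pos: [0.4689, 0.2539, 0.3462]
tool_rot: [-3.141, -0.002, -3.141]
contact_force: [-0.6, 0.0, -0.5]
opening: 0.0034
grip_force: 0.0
t 11.75 pos [0.4689 0.2539 0.3462] rpy [-3.1409e+00 -2.3000e-03 -3.1413e+00] q [ 0.352  0.411  1.59   0.     1.143 -1.219] F [-0.63  0.   -0.45] op 0.0034 0.0
  delta tool [0.0001 0.001  0.0452] rotvec [-0.001 -0.002  0.   ]
knob 1 n 30 ctr [0.482  0.4349] turn(mod180) 45.8 sd mm [ 1.5 15.1]
2 none
knob 3 n 35 ctr [0.5135 0.249 ] turn(mod180) 144.2 sd mm [ 2.7 12.7]
```

In the tool's units: 0.02 m / 0.25 = 0.08, 0.006 m / 0.25 = 0.024.

```bash
python3 drive.py '{"tx": [0,0,0,0,0],"ty": [0,0,0,0,0],"tz": [0.08,0.08,0.024,0,0],"ax": [0,0,0,0,0],"ay": [0,0,0,0,0],"az": [0,0,0,0,0]}' | tail -5
python3 drive.py '{"tx": [-0.012,-0.012,-0.016,-0.02,-0.016,-0.02,-0.016,0],"ty": [-0.024,-0.032,-0.04,-0.04,-0.04,-0.032,-0.024,0],"tz": [0,0,0,0,0,0,0,0],"ax": [0,0,0,0,0,0,0,0],"ay": [0,0,0,0,0,0,0,0],"az": [0,0,0,0,0,0,0,0]}' | tail -5
python3 -c "
from h import *
to(.4957,.1978,.299,np.pi)"
```

```text
tool_pos: [0.4679, 0.255, 0.3017]
tool_rot: [-3.142, -0.001, -3.14]
contact_force: [-0.9, -0.5, 0.8]
opening: 0.0006
grip_force: 0.0
tool_pos: [0.4967, 0.195, 0.3018]
tool_rot: [-3.141, -0.001, 3.141]
contact_force: [-2.1, -3.4, -0.2]
opening: 0.0004
grip_force: 1.7
t 12.88 pos [0.4967 0.195  0.3018] rpy [-3.1408e+00 -5.0000e-04  3.1407e+00] q [ 2.310e-01  4.620e-01  1.645e+00 -1.000e-03  1.035e+00 -1.339e+00] F [-2.07 -3.38 -0.2 ] op 0.0004 1.72
  delta tool [0.001  0.0028 0.0028] rotvec [-0.001 -0.001 -0.001]
```

In the tool's units: 0.035 m / 0.25 = 0.14, -0.03 m / 0.25 = -0.12.

```bash
python3 drive.py '{"tx": [0.048,0,0.06,0.14,0.14,0],"ty": [-0.012,0,-0.06,-0.08,-0.08,0],"tz": [0,-0.12,-0.06,0,0,0],"ax": [0,0,0,0,0,0],"ay": [0,0,0,0,0,0],"az": [0,0,0,0,0,0]}' | tail -5
python3 -c "
from h import *
knobs('t5.png')"
```

```text
tool_pos: [0.3933, 0.1365, 0.3457]
tool_rot: [-3.14, -0.007, 3.142]
contact_force: [-0.2, 0.8, -0.4]
opening: 0.0006
grip_force: 0.0
knob 1 n 92 ctr [0.4802 0.4022] turn(mod180) 93.8 sd mm [ 4.5 14.6]
knob 2 n 108 ctr [0.3451 0.3019] turn(mod180) 90.1 sd mm [ 5.1 14.3]
knob 3 n 86 ctr [0.4985 0.2347] turn(mod180) 83.8 sd mm [ 4.2 14.9]
```

Units first: shifts go in shares of 25 cm and turns go in shares of pi rad. So 0.034 m / 0.25 = 0.136, -0.0069 m / 0.25 = -0.0276.

```bash
python3 drive.py '{"tx": [-0.0276,-0.0276,-0.0276,-0.0276,-0.0276,-0.0276,-0.0276,-0.0276],"ty": [0.136,0.136,0.136,0.136,0.136,0.136,0.136,0.136],"tz": [0,0,0,0,0,0,0,0],"ax": [0,0,0,0,0,0,0,0],"ay": [0,0,0,0,0,0,0,0],"az": [0,0,0,0,0,0,0,0]}' | tail -5
python3 drive.py '{"tx": [0,0],"ty": [0,0],"tz": [0,0],"ax": [0,0],"ay": [0,0],"az": [0,0]}' | tail -5
python3 -c "
from h import *
to(.448,.4085,.300,np.pi)"
```

```text
tool_pos: [0.4553, 0.4129, 0.3472]
tool_rot: [3.14, 0.003, -3.141]
contact_force: [1.6, 0.4, 0.6]
opening: 0.0004
grip_force: 0.0
tool_pos: [0.455, 0.4125, 0.3462]
tool_rot: [3.141, 0.002, -3.139]
contact_force: [0.1, -1.2, -0.5]
opening: 0.0003
grip_force: 0.0
t 14.27 pos [0.455  0.4125 0.3462] rpy [ 3.1406e+00  1.6000e-03 -3.1390e+00] q [ 0.612  0.552  1.351 -0.     1.237 -0.962] F [ 0.07 -1.21 -0.49] op 0.0003 0.0
  delta tool [ 0.007  -0.004   0.0462] rotvec [0.001 0.002 0.003]
```

In the tool's units: 0.02 m / 0.25 = 0.08, 0.007 m / 0.25 = 0.028.

```bash
python3 drive.py '{"tx": [0.028,0,0,0,0,0],"ty": [-0.016,0,0,0,0,0],"tz": [0,0.08,0.08,0.024,0,0],"ax": [0,0,0,0,0,0],"ay": [0,0,0,0,0,0],"az": [0,0,0,0,0,0]}' | tail -5
python3 drive.py '{"tx": [-0.04,-0.012,-0.016,-0.02,-0.024,-0.028,0,0],"ty": [-0.012,-0.04,-0.04,-0.032,-0.02,-0.008,0,0],"tz": [0,0,0,0,0,0,0,0],"ax": [0,0,0,0,0,0,0,0],"ay": [0,0,0,0,0,0,0,0],"az": [0,0,0,0,0,0,0,0]}' | tail -5
python3 -c "
from h import *
to(.485,.3715,.300,np.pi)"
```

```text
tool_pos: [0.4478, 0.406, 0.3013]
tool_rot: [3.141, 0.001, 3.141]
contact_force: [-0.4, 0.7, -0.5]
opening: 0.0002
grip_force: 0.0
tool_pos: [0.4831, 0.3672, 0.3006]
tool_rot: [-3.14, 0.0, 3.141]
contact_force: [-1.1, -4.0, -0.2]
opening: 0.0005
grip_force: 1.8
t 15.43 pos [0.4831 0.3672 0.3006] rpy [-3.1401  0.      3.1407] q [ 5.240e-01  5.840e-01  1.430e+00 -1.000e-03  1.129e+00 -1.045e+00] F [-1.1  -4.04 -0.16] op 0.0005 1.8
  delta tool [-0.0019  0.0043  0.0005] rotvec [-0.002  0.    -0.001]
```

In the tool's units: -0.025 m / 0.25 = -0.1, -0.02 m / 0.25 = -0.08.

```bash
python3 drive.py '{"tx": [-0.008,0,0,0,0,0,0],"ty": [0.014,0,0,-0.02,0,0,0],"tz": [0,0,0,0,-0.1,-0.08,0],"ax": [0,0,0,0,0,0,0],"ay": [0,0,0,0,0,0,0],"az": [0,0,0,0,0,0,0]}' | tail -5
python3 drive.py '{"tx": [0.112,0.112,0.112,0.112,0.108,0,0],"ty": [-0.052,-0.04,-0.04,-0.04,-0.04,0,0],"tz": [0,0,0,0,0,0,0],"ax": [0,0,0,0,0,0,0],"ay": [0,0,0,0,0,0,0],"az": [-0.035,0,0,0,0,0,0]}' 0.045 | tail -5
python3 -c "
from h import *
knobs('t6.png');to(.3442,.303,.298,3.2516)"
```

```text
tool_pos: [0.4854, 0.3673, 0.3502]
tool_rot: [3.137, 0.008, -3.141]
contact_force: [1.3, 1.1, 0.8]
opening: 0.0005
grip_force: 0.0
tool_pos: [0.3498, 0.3018, 0.3459]
tool_rot: [3.141, 0.002, -3.031]
contact_force: [0.2, -0.5, -0.9]
opening: 0.042
grip_force: 0.0
knob 1 n 117 ctr [0.4801 0.4021] turn(mod180) 169.5 sd mm [ 5.5 14.1]
knob 2 n 44 ctr [0.3628 0.316 ] turn(mod180) 101.6 sd mm [5.2 9.4]
knob 3 n 82 ctr [0.4979 0.2354] turn(mod180) 83.3 sd mm [ 4.2 14.6]
t 16.65 pos [0.3509 0.3022 0.346 ] rpy [ 3.1404e+00  2.4000e-03 -3.0312e+00] q [ 0.545  0.29   1.778  0.     1.071 -1.136] F [ 0.81  0.32 -0.81] op 0.0437 0.0
  delta tool [0.0067 0.0015 0.048 ] rotvec [0.001 0.002 0.   ]
```

In the tool's units: 0.02 m / 0.25 = 0.08, 0.018 m / 0.25 = 0.072.

```bash
python3 drive.py '{"tx": [0.024,0,0,0,0],"ty": [0.004,0,0,0,0],"tz": [0.04,0.08,0.072,0,0],"ax": [0,0,0,0,0],"ay": [0,0,0,0,0],"az": [0,0,0,0,0]}' | tail -5
python3 drive.py '{"tx": [0,0,0,0,0,0,0],"ty": [0,0,0,0,0,0,0],"tz": [0,0,0,0,0,0,0],"ax": [0,0,0,0,0,0,0],"ay": [0,0,0,0,0,0,0],"az": [0,0,0,0,0,0,0]}' 0 20 | tail -5
python3 drive.py '{"tx": [0,0,0,0,0,0,0],"ty": [0,0,0,0,0,0,0],"tz": [0,0,0,0,0,0,0],"ax": [0,0,0,0,0,0,0],"ay": [0,0,0,0,0,0,0],"az": [-0.0382,-0.0382,-0.0382,-0.0382,-0.0382,-0.0382,-0.0382]}' | tail -5
python3 drive.py '{"tx": [0,0,0,0,0,0,0,0],"ty": [0,0,0,0,0,0,0,0],"tz": [0,0,0,0,0,0,0,0],"ax": [0,0,0,0,0,0,0,0],"ay": [0,0,0,0,0,0,0,0],"az": [-0.0382,-0.0382,-0.0382,-0.0382,-0.0382,-0.0382,0,0]}' | tail -5
```

```text
tool_pos: [0.3454, 0.3028, 0.297]
tool_rot: [-3.141, -0.001, -3.032]
contact_force: [-0.1, 0.5, 0.6]
opening: 0.0452
grip_force: 0.0
tool_pos: [0.3446, 0.3033, 0.298]
tool_rot: [3.139, 0.001, -3.032]
contact_force: [-1.5, 7.0, 0.0]
opening: 0.0129
grip_force: 20.0
tool_pos: [0.3443, 0.3036, 0.2979]
tool_rot: [3.14, 0.004, -2.186]
contact_force: [-3.5, 10.0, -0.0]
opening: 0.0131
grip_force: 20.0
tool_pos: [0.344, 0.3037, 0.2979]
tool_rot: [-3.142, 0.004, -1.471]
contact_force: [-5.3, 9.0, 1.1]
opening: 0.0128
grip_force: 20.0
```

In the tool's units: -0.025 m / 0.25 = -0.1.

```bash
python3 drive.py '{"tx": [0,0,0,0,0,0],"ty": [0,0,0,0,0,0],"tz": [0,0,0,-0.1,-0.1,0],"ax": [0,0,0,0,0,0],"ay": [0,0,0,0,0,0],"az": [0,0,0,0,0,0]}' 0.045 | tail -5
python3 drive.py '{"tx": [0,0,0,0,0,0,0],"ty": [0,0,0,0,0,0,0],"tz": [0,0,0,0,0,0,0],"ax": [0,0,0,0,0,0,0],"ay": [0,0,0,0,0,0,0],"az": [0.038,0.038,0.038,0.038,0.038,0.038,0.038]}' 0 10 | tail -5
python3 drive.py '{"tx": [0,0,0,0,0,0,0],"ty": [0,0,0,0,0,0,0],"tz": [0,0,0,0,0,0,0],"ax": [0,0,0,0,0,0,0],"ay": [0,0,0,0,0,0,0],"az": [0.038,0.038,0.038,0.038,0.038,0.038,0.038]}' | tail -5
python3 drive.py '{"tx": [-0.128,-0.128,-0.128,-0.128,-0.128,0,0],"ty": [-0.02,-0.02,-0.02,-0.02,-0.024,0,0],"tz": [0,0,0,0,0,0,0],"ax": [0,0,0,0,0,0,0],"ay": [0,0,0,0,0,0,0],"az": [0,0,0,0,0,0,0]}' | tail -5
python3 -c "
from h import *
to(.505,.277,.300,np.pi)"
```

```text
tool_pos: [0.3456, 0.3029, 0.3513]
tool_rot: [-3.135, 0.003, -1.472]
contact_force: [0.8, 1.3, 0.2]
opening: 0.0446
grip_force: 0.0
tool_pos: [0.3446, 0.3022, 0.3471]
tool_rot: [-3.141, -0.0, -2.313]
contact_force: [-0.1, -0.2, -0.0]
opening: 0.0034
grip_force: 0.0
tool_pos: [0.3446, 0.3022, 0.3471]
tool_rot: [-3.141, -0.0, 3.135]
contact_force: [0.7, 0.9, -0.4]
opening: 0.0003
grip_force: 0.0
tool_pos: [0.5057, 0.2755, 0.3463]
tool_rot: [-3.141, -0.001, 3.139]
contact_force: [-0.4, 0.1, -0.3]
opening: 0.0003
grip_force: 0.0
t 21.15 pos [0.5057 0.2755 0.3463] rpy [-3.1411e+00 -1.1000e-03  3.1392e+00] q [ 0.366  0.485  1.467 -0.     1.191 -1.203] F [-0.36  0.11 -0.34] op 0.0003 0.0
  delta tool [0.0007 0.0015 0.0463] rotvec [-0.    -0.001 -0.002]
```

In the tool's units: 0.02 m / 0.25 = 0.08, 0.006 m / 0.25 = 0.024.

```bash
python3 drive.py '{"tx": [0.002,0,0,0,0],"ty": [0.004,0,0,0,0],"tz": [0.08,0.08,0.024,0,0],"ax": [0,0,0,0,0],"ay": [0,0,0,0,0],"az": [0,0,0,0,0]}' | tail -5
python3 drive.py '{"tx": [0.02,0.032,0.032,0.028,0.02,0,0,0],"ty": [-0.016,-0.016,-0.024,-0.028,-0.028,-0.024,0,0],"tz": [0,0,0,0,0,0,0,0],"ax": [0,0,0,0,0,0,0,0],"ay": [0,0,0,0,0,0,0,0],"az": [0,0,0,0,0,0,0,0]}' | tail -5
python3 drive.py '{"tx": [0.024,0.008,0.08,0.1,0.08,0,0,0],"ty": [0.04,0,-0.08,-0.16,-0.16,-0.12,0,0],"tz": [0,-0.12,-0.08,0,0,0,0,0],"ax": [0,0,0,0,0,0,0,0],"ay": [0,0,0,0,0,0,0,0],"az": [0,0,0,0,0,0,0,0]}' | tail -5
python3 -c "
from h import *
knobs('t7.png');st()"
```

```text
tool_pos: [0.5036, 0.2777, 0.3019]
tool_rot: [-3.141, -0.0, -3.141]
contact_force: [-0.1, 0.2, 0.5]
opening: 0.0005
grip_force: 0.0
tool_pos: [0.4711, 0.2437, 0.3037]
tool_rot: [3.139, 0.004, 3.141]
contact_force: [0.3, 2.6, 6.9]
opening: 0.0006
grip_force: 3.1
tool_pos: [0.4018, 0.1302, 0.352]
tool_rot: [3.141, 0.001, 3.139]
contact_force: [-0.5, 0.6, -0.4]
opening: 0.0005
grip_force: 0.0
knob 1 n 117 ctr [0.4801 0.4021] turn(mod180) 169.5 sd mm [ 5.5 14.1]
knob 2 n 88 ctr [0.3447 0.3018] turn(mod180) 179.8 sd mm [ 4.2 15. ]
knob 3 n 77 ctr [0.4989 0.2346] turn(mod180) 2.2 sd mm [ 4.1 14.8]
t 22.95 pos [0.4022 0.1309 0.3519] rpy [3.1412e+00 7.0000e-04 3.1402e+00] q [ 0.133  0.213  1.867  0.     1.061 -1.437] F [0.24 0.27 1.1 ] op 0.0006 0.0
```

In the tool's units: 0.0365 m / 0.25 = 0.146, -0.0078 m / 0.25 = -0.0312, 0.1218 rad / 3.1416 = 0.0388.

```bash
python3 drive.py '{"tx": [-0.0312,-0.0312,-0.0312,-0.0312,-0.0312,0,0,0],"ty": [0.146,0.146,0.146,0.146,0.146,0,0,0],"tz": [0,0,0,0,0,0,0,0],"ax": [0,0,0,0,0,0,0,0],"ay": [0,0,0,0,0,0,0,0],"az": [0,0,0,0,0,0.0388,0.0388,0.0388]}' 0.024 | tail -5
python3 drive.py '{"tx": [0,0,0,0,0,0,0,0],"ty": [0,0,0,0,0,0,0,0],"tz": [0,0,0,0,0,0,0,0],"ax": [0,0,0,0,0,0,0,0],"ay": [0,0,0,0,0,0,0,0],"az": [0.0388,0.0388,0.0388,0.0388,0.0388,0.0388,0.0388,0.0388]}' | tail -5
python3 drive.py '{"tx": [0,0,0,0],"ty": [0,0,0,0],"tz": [0,0.08,0,0],"ax": [0,0,0,0],"ay": [0,0,0,0],"az": [0.0388,0,0,0]}' | tail -5
python3 -c "
from h import *
to(.441,.3132,.296,1.68)"
```

```text
tool_pos: [0.4406, 0.3159, 0.3507]
tool_rot: [-3.141, -0.001, 2.774]
contact_force: [0.3, -0.3, 0.1]
opening: 0.024
grip_force: 0.0
tool_pos: [0.4407, 0.3151, 0.3511]
tool_rot: [-3.141, -0.0, 1.798]
contact_force: [-0.9, 0.1, 0.3]
opening: 0.024
grip_force: 0.0
tool_pos: [0.4406, 0.3144, 0.3305]
tool_rot: [-3.139, 0.001, 1.682]
contact_force: [0.2, -0.3, -0.1]
opening: 0.0238
grip_force: 0.0
t 24.62 pos [0.4406 0.3144 0.3305] rpy [-3.1387e+00  9.0000e-04  1.6822e+00] q [0.478 0.442 1.588 0.    1.115 0.367] F [ 0.2  -0.29 -0.15] op 0.0238 0.0
  delta tool [-0.0012  0.0003  0.0345] rotvec [-0.003  0.001  0.002]
```

In the tool's units: 0.015 m / 0.25 = 0.06, 0.012 m / 0.25 = 0.048.

```bash
python3 drive.py '{"tx": [-0.004,0,0,0,0],"ty": [0,0,0,0,0],"tz": [0.06,0.048,0.03,0,0],"ax": [0,0,0,0,0],"ay": [0,0,0,0,0],"az": [0,0,0,0,0]}' | tail -5
python3 drive.py '{"tx": [0,0,0,0,0],"ty": [0,0,0,0,0],"tz": [0,0,0,0,0],"ax": [0,0,0,0,0],"ay": [0,0,0,0,0],"az": [0,0,0,0,0]}' 0 40 | tail -5
python3 drive.py '{"tx": [0,0,0,0,0],"ty": [0,0,0,0,0],"tz": [-0.016,-0.016,-0.02,-0.02,0],"ax": [0,0,0,0,0],"ay": [0,0,0,0,0],"az": [0,0,0,0,0]}' | tail -5
```

```text
tool_pos: [0.4415, 0.3128, 0.2972]
tool_rot: [-3.141, -0.0, 1.681]
contact_force: [-0.1, -0.5, 0.2]
opening: 0.024
grip_force: 0.0
tool_pos: [0.4416, 0.3125, 0.2978]
tool_rot: [3.14, -0.001, 1.68]
contact_force: [-1.3, 0.6, 4.8]
opening: 0.0126
grip_force: 40.0
tool_pos: [0.4417, 0.3125, 0.316]
tool_rot: [3.14, -0.001, 1.68]
contact_force: [0.8, 0.9, -4.6]
opening: 0.0123
grip_force: 40.0
```

In the tool's units: -0.02 m / 0.25 = -0.08, -0.1218 rad / 3.1416 = -0.0388.

```bash
python3 drive.py '{"tx": [0,0,0,0,0,0,0,0],"ty": [0,0,0,0,0,0,0,0],"tz": [-0.08,-0.08,-0.08,0,0,0,0,0],"ax": [0,0,0,0,0,0,0,0],"ay": [0,0,0,0,0,0,0,0],"az": [0,0,0,-0.0388,-0.0388,-0.0388,-0.0388,-0.0388]}' | tail -5
python3 drive.py '{"tx": [0,0,0,0,0,0,0,0],"ty": [0,0,0,0,0,0,0,0],"tz": [0,0,0,0,0,0,0,0],"ax": [0,0,0,0,0,0,0,0],"ay": [0,0,0,0,0,0,0,0],"az": [-0.0388,-0.0388,-0.0388,-0.0388,-0.0388,-0.0388,-0.0388,0]}' | tail -5
python3 drive.py '{"tx": [0.01,0.01,0.01,0.01,0.01,0.01,0.01,0.01],"ty": [-0.14,-0.14,-0.14,-0.14,-0.14,-0.14,-0.14,-0.14],"tz": [0,0,0,0,0,0,0,0],"ax": [0,0,0,0,0,0,0,0],"ay": [0,0,0,0,0,0,0,0],"az": [0,0,0,0,0,0,0,0]}' | tail -5
python3 drive.py '{"tx": [0,0,0,0,0],"ty": [-0.08,-0.05,0,0,0],"tz": [0,0,0,0,0],"ax": [0,0,0,0,0],"ay": [0,0,0,0,0],"az": [0,0,0,0,0]}' | tail -5
python3 -c "
from h import *
shot('top','t8.png');shot('side','s8.png')
to(.423,0,.2075,np.pi)"
```

```text
tool_pos: [0.4414, 0.3123, 0.3748]
tool_rot: [-3.141, -0.0, 2.295]
contact_force: [-0.7, -0.5, -3.7]
opening: 0.0125
grip_force: 40.0
tool_pos: [0.4414, 0.3123, 0.3748]
tool_rot: [-3.141, -0.0, -3.137]
contact_force: [-1.0, -0.1, -2.9]
opening: 0.0126
grip_force: 40.0
tool_pos: [0.4209, 0.0308, 0.3751]
tool_rot: [3.142, 0.001, 3.137]
contact_force: [1.2, -0.2, -4.4]
opening: 0.0124
grip_force: 40.0
tool_pos: [0.4214, 0.0003, 0.3749]
tool_rot: [3.141, -0.0, 3.14]
contact_force: [-0.5, -0.7, -3.3]
opening: 0.0126
grip_force: 40.0
t 28.38 pos [0.4214 0.0007 0.3749] rpy [ 3.1413  0.     -3.1414] q [-0.181  0.183  1.834  0.     1.125 -1.752] F [ 0.46 -0.6  -3.17] op 0.0129 40.0
  delta tool [-0.0016 -0.0007  0.1674] rotvec [0. 0. 0.]
```

View pics/t8.png

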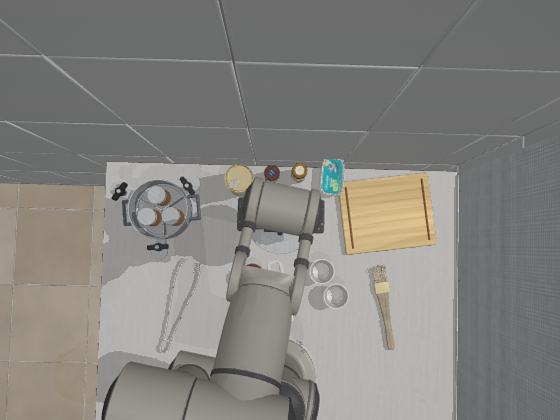

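The lid is off and hangs over the bare worktop at about (280,215) px. The pot holds three jars, at (160,196), (148,216) and (172,214) px. I'll lower the lid now.

In the tool's units: 0.035 m / 0.25 = 0.14, 0.03 m / 0.25 = 0.12.

```bash
python3 drive.py '{"tx": [-0.006,0,0,0,0,0,0,0],"ty": [-0.002,0,0,0,0,0,0,0],"tz": [0.14,0.14,0.14,0.12,0.06,0.032,0.016,0],"ax": [0,0,0,0,0,0,0,0],"ay": [0,0,0,0,0,0,0,0],"az": [0,0,0,0,0,0,0,0]}' | tail -5
python3 drive.py '{"tx": [0,0,0,0],"ty": [0,0,0,0],"tz": [0.012,0.012,0,0],"ax": [0,0,0,0],"ay": [0,0,0,0],"az": [0,0,0,0]}' | tail -5
```

```text
tool_pos: [0.4233, -0.0003, 0.2128]
tool_rot: [3.141, -0.0, -3.141]
contact_force: [0.0, 0.2, -3.6]
opening: 0.0127
grip_force: 40.0
tool_pos: [0.4231, -0.0007, 0.2074]
tool_rot: [-3.142, 0.001, 3.142]
contact_force: [0.3, 1.1, -3.8]
opening: 0.0127
grip_force: 40.0
```

In the tool's units: 0.001 m / 0.25 = 0.004.

```bash
python3 drive.py '{"tx": [0,0,0,0],"ty": [0,0,0,0],"tz": [0.004,0.004,0,0],"ax": [0,0,0,0],"ay": [0,0,0,0],"az": [0,0,0,0]}' | tail -5
python3 drive.py '{"tx": [0,0,0,0],"ty": [0,0,0,0],"tz": [0,0,0,0],"ax": [0,0,0,0],"ay": [0,0,0,0],"az": [0,0,0,0]}' 0.024 10| tail -5
python3 drive.py '{"tx": [0,0,0,0,0,0,0],"ty": [0,0,0,0,0,0,0],"tz": [-0.08,-0.12,-0.16,-0.16,-0.16,-0.08,0],"ax": [0,0,0,0,0,0,0],"ay": [0,0,0,0,0,0,0],"az": [0,0,0,0,0,0,0]}' | tail -5
python3 drive.py '{"tx": [0,0,0.04,0.04,0],"ty": [0.16,0.16,0.16,0.12,0],"tz": [0,0,0,0,0],"ax": [0,0,0,0,0],"ay": [0,0,0,0,0],"az": [0,0,0,0,0]}' 0.058| tail -5
python3 - <<'E'
from h import *
for n in('top','side'): shot(n,n[0]+'9.png')
t=cv2.imread('pics/t9.png'); s=cv2.imread('pics/s9.png')
a=cv2.resize(t[165:265,100:200],None,fx=4,fy=4,interpolation=cv2.INTER_CUBIC);b=cv2.resize(s[110:210,140:240],None,fx=4,fy=4,interpolation=cv2.INTER_CUBIC)
cv2.imwrite('pics/jars9.png',np.hstack([a,b])); st()
E
```

```text
tool_pos: [0.4231, -0.0007, 0.2057]
tool_rot: [-3.141, 0.001, 3.142]
contact_force: [-1.7, 0.2, 7.5]
opening: 0.0128
grip_force: 40.0
tool_pos: [0.4231, -0.0007, 0.205]
tool_rot: [3.142, 0.0, 3.141]
contact_force: [-0.1, -0.2, 0.2]
opening: 0.0237
grip_force: 0.0
tool_pos: [0.4237, -0.0007, 0.3996]
tool_rot: [-3.14, 0.01, -3.141]
contact_force: [0.4, -0.3, 0.8]
opening: 0.024
grip_force: 0.0
tool_pos: [0.401, 0.1532, 0.3939]
tool_rot: [3.14, -0.003, -3.137]
contact_force: [-0.5, 0.4, -1.2]
opening: 0.0533
grip_force: 0.0
t 31.15 pos [0.4024 0.1503 0.3941] rpy [-3.1411e+00 -1.3000e-03 -3.1384e+00] q [ 0.179  0.177  1.782 -0.     1.183 -1.395] F [ 1.01 -0.22 -0.09] op 0.0573 0.0
```

View pics/jars9.png

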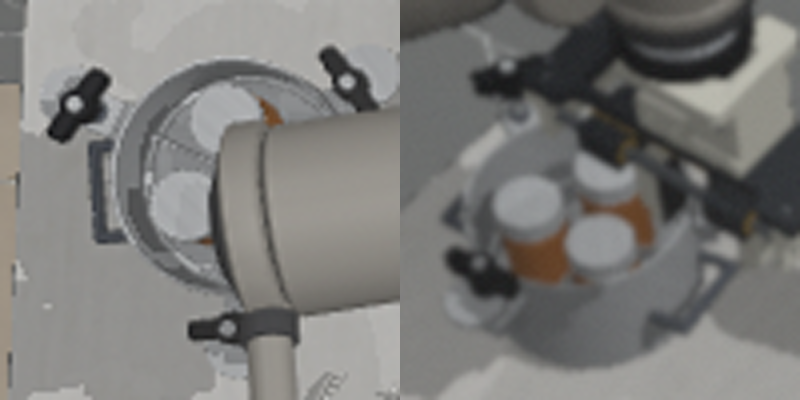

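View pics/s9.png

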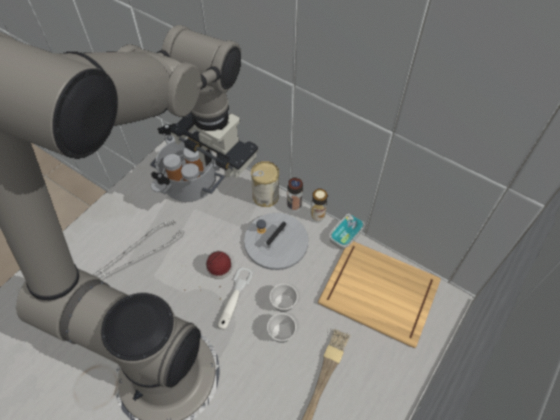

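The lid lies flat on the worktop at about (277,240) px in the side view. All three jars stand upright in their places in the pot. The jars next, measured from t8.

```bash
python3 - <<'E'
from h import *
c=loadc('top'); im=cv2.imread('pics/t8.png'); p=(.441,.313)
g=cv2.GaussianBlur(cv2.resize(cv2.cvtColor(im[180:240,125:200],6),None,fx=6,fy=6,interpolation=2),(5,5),0)
h=cv2.HoughCircles(g,cv2.HOUGH_GRADIENT,1,50,param1=60,param2=15,minRadius=44,maxRadius=60)
for x,y,r in h[0][:6]: print(r/6,ray(c,(x+.5)/6-.5+125,(y+.5)/6-.5+180,.096).round(4))
print([ (round(p[0]+.038*np.cos(.11+a),4),round(p[1]+.038*np.sin(.11+a),4)) for a in (0,2.0944,4.1888)])
to(.4788,.3172,.30,3.2516)
E
```

```text
8.599999 [0.4229 0.3427 0.096 ]
8.8 [0.4793 0.3207 0.096 ]
8.416667 [0.4263 0.2814 0.096 ]
8.583333 [0.4748 0.2683 0.096 ]
7.8333335 [0.4646 0.3397 0.096 ]
[(np.float64(0.4788), np.float64(0.3172)), (np.float64(0.4185), np.float64(0.3436)), (np.float64(0.4257), np.float64(0.2782))]
t 31.15 pos [0.4024 0.1503 0.3941] rpy [-3.1411e+00 -1.3000e-03 -3.1384e+00] q [ 0.179  0.177  1.782 -0.     1.183 -1.395] F [ 1.01 -0.22 -0.09] op 0.0573 0.0
  delta tool [-0.077   0.1667  0.0939] rotvec [-0.    -0.001 -0.107]
```

In the tool's units: 0.0319 m / 0.25 = 0.1276, -0.019 m / 0.25 = -0.076, -0.107 rad / 3.1416 = -0.0341.

```bash
python3 drive.py '{"tx": [0,-0.076,-0.076,-0.076,-0.076,-0.076,0,0],"ty": [0,0.1276,0.1276,0.1276,0.1276,0.1276,0,0],"tz": [0,0,0,0,0,0.12,0.12,0],"ax": [0,0,0,0,0,0,0,0],"ay": [0,0,0,0,0,0,0,0],"az": [-0.0341,0,0,0,0,0,0,0]}' | tail -5
python3 -c "
from h import *
to(.4785,.3185,.258,3.2516)"
```

```text
tool_pos: [0.4782, 0.3131, 0.3321]
tool_rot: [-3.137, -0.011, -3.035]
contact_force: [-1.1, -1.1, 0.1]
opening: 0.0579
grip_force: 0.0
t 31.82 pos [0.4782 0.3131 0.3321] rpy [-3.1375 -0.0106 -3.0345] q [ 0.446  0.494  1.495 -0.     1.165 -1.232] F [-1.11 -1.13  0.12] op 0.0579 0.0
  delta tool [-0.0017  0.0057  0.0741] rotvec [-0.004 -0.011 -0.003]
```

```bash
python3 drive.py '{"tx": [0,0],"ty": [0,0],"tz": [0,0],"ax": [0,0],"ay": [0,0],"az": [0,0]}' | tail -5
python3 -c "
from h import *
to(.4785,.3185,.258,3.2516)"
```

```text
tool_pos: [0.4791, 0.3126, 0.3398]
tool_rot: [-3.142, 0.001, -3.036]
contact_force: [0.7, 0.0, 0.6]
opening: 0.0579
grip_force: 0.0
t 31.98 pos [0.4791 0.3126 0.3398] rpy [-3.1416e+00  6.0000e-04 -3.0363e+00] q [ 0.444  0.484  1.488 -0.     1.169 -1.232] F [0.68 0.02 0.65] op 0.0579 0.0
  delta tool [-0.      0.006   0.0818] rotvec [-0.     0.001 -0.005]
```

In the tool's units: 0.025 m / 0.25 = 0.1, 0.02 m / 0.25 = 0.08.

```bash
python3 drive.py '{"tx": [0,0,0,0,0,0],"ty": [0.022,0,0,0,0,0],"tz": [0.08,0.1,0.08,0.04,0.028,0],"ax": [0,0,0,0,0,0],"ay": [0,0,0,0,0,0],"az": [0,0,0,0,0,0]}' | tail -5
python3 drive.py '{"tx": [0,0,0,0],"ty": [0,0,0,0],"tz": [0,0,0,0],"ax": [0,0,0,0],"ay": [0,0,0,0],"az": [0,0,0,0]}' 0.03 20| tail -5
python3 drive.py '{"tx": [0,0,0,0,0,0],"ty": [0,0,0,0,0,0],"tz": [-0.04,-0.12,-0.16,-0.16,-0.08,0],"ax": [0,0,0,0,0,0],"ay": [0,0,0,0,0,0],"az": [0,0,0,0,0,0]}' | tail -5
python3 -c "
from h import *
to(.460,-.372,.4,3.2516)"
```

```text
tool_pos: [0.4781, 0.3187, 0.257]
tool_rot: [3.142, 0.0, -3.035]
contact_force: [-0.1, -0.0, -0.4]
opening: 0.0578
grip_force: 0.0
tool_pos: [0.4782, 0.3195, 0.2582]
tool_rot: [3.141, 0.003, -3.034]
contact_force: [-1.2, 0.8, 5.8]
opening: 0.0453
grip_force: 20.0
tool_pos: [0.4781, 0.3195, 0.403]
tool_rot: [3.138, 0.01, -3.034]
contact_force: [-0.1, 0.3, -1.8]
opening: 0.0454
grip_force: 20.0
t 33.32 pos [0.4781 0.3195 0.403 ] rpy [ 3.1381  0.0097 -3.0344] q [ 0.456  0.433  1.389 -0.     1.309 -1.222] F [-0.1   0.29 -1.78] op 0.0454 20.0
  delta tool [ 9.210e-02 -6.856e-01 -3.000e-04] rotvec [ 0.004  0.01  -0.003]
```

In the tool's units: -0.0343 m / 0.25 = -0.1372, 0.0048 m / 0.25 = 0.0192.

```bash
python3 drive.py '{"tx": [0.0192,0.0184,0.0184,0.0184,0.0184,0.0184,0.0184],"ty": [-0.1372,-0.1372,-0.1372,-0.1372,-0.1372,-0.1372,-0.1372],"tz": [0,0,0,0,0,0,0],"ax": [0,0,0,0,0,0,0],"ay": [0,0,0,0,0,0,0],"az": [0,0,0,0,0,0,0]}' | tail -5
python3 drive.py '{"tx": [0.0184,0.0184,0.0184,0.0184,0.0184,0.0184,0.0184],"ty": [-0.1372,-0.1372,-0.1372,-0.1372,-0.1372,-0.1372,-0.1372],"tz": [0,0,0,0,0,0,0],"ax": [0,0,0,0,0,0,0],"ay": [0,0,0,0,0,0,0],"az": [0,0,0,0,0,0,0]}' | tail -5
python3 drive.py '{"tx": [0.0184,0.0184,0.0184,0.0184,0.0184,0.0184,0,0],"ty": [-0.1372,-0.1372,-0.1372,-0.1372,-0.1372,-0.1372,0,0],"tz": [0,0,0,0,0,0,0,0],"ax": [0,0,0,0,0,0,0,0],"ay": [0,0,0,0,0,0,0,0],"az": [0,0,0,0,0,0,0,0]}' | tail -5
python3 -c "
from h import *
to(.460,-.372,.2605,3.2516)"
```

```text
tool_pos: [0.4704, 0.0756, 0.3957]
tool_rot: [3.141, -0.002, -3.034]
contact_force: [0.9, 1.0, -2.3]
opening: 0.0454
grip_force: 20.0
tool_pos: [0.4641, -0.1666, 0.3957]
tool_rot: [3.14, -0.002, -3.035]
contact_force: [1.1, 0.7, -2.3]
opening: 0.0457
grip_force: 20.0
tool_pos: [0.4587, -0.3741, 0.3948]
tool_rot: [3.139, -0.002, -3.037]
contact_force: [-0.2, 1.1, -2.4]
opening: 0.0453
grip_force: 20.0
t 35.15 pos [ 0.4587 -0.3741  0.3948] rpy [ 3.1387e+00 -2.0000e-03 -3.0375e+00] q [-0.814  0.474  1.346  0.     1.326 -2.489] F [-0.17  1.14 -2.36] op 0.0453 20.0
  delta tool [-0.0018  0.0016  0.1343] rotvec [ 0.003 -0.002 -0.006]
```

In the tool's units: 0.035 m / 0.25 = 0.14, 0.03 m / 0.25 = 0.12.

```bash
python3 drive.py '{"tx": [-0.004,0,0,0,0,0,0,0],"ty": [0.004,0,0,0,0,0,0,0],"tz": [0.14,0.14,0.12,0.08,0.032,0.012,0,0],"ax": [0,0,0,0,0,0,0,0],"ay": [0,0,0,0,0,0,0,0],"az": [0,0,0,0,0,0,0,0]}' | tail -5
python3 -c "
from h import *
to(.460,-.372,.2605,3.2516)"
```

```text
tool_pos: [0.4608, -0.3715, 0.2671]
tool_rot: [-3.14, 0.001, -3.034]
contact_force: [0.4, -0.5, -3.0]
opening: 0.0454
grip_force: 20.0
t 35.82 pos [ 0.4608 -0.3715  0.2671] rpy [-3.1399e+00  1.5000e-03 -3.0341e+00] q [-0.808  0.597  1.512  0.     1.031 -2.486] F [ 0.43 -0.5  -3.01] op 0.0454 20.0
  delta tool [ 0.0008 -0.0004  0.0066] rotvec [-0.002  0.001 -0.003]
```

In the tool's units: 0.004 m / 0.25 = 0.016, 0.002 m / 0.25 = 0.008.

```bash
python3 drive.py '{"tx": [0,0,0],"ty": [0,0,0],"tz": [0.016,0.008,0],"ax": [0,0,0],"ay": [0,0,0],"az": [0,0,0]}' | tail -5
python3 drive.py '{"tx": [0,0,0],"ty": [0,0,0],"tz": [0.006,0.004,0],"ax": [0,0,0],"ay": [0,0,0],"az": [0,0,0]}' | tail -5
```

```text
tool_pos: [0.4604, -0.3717, 0.2603]
tool_rot: [-3.14, 0.001, -3.035]
contact_force: [0.2, 0.2, -1.4]
opening: 0.0453
grip_force: 20.0
tool_pos: [0.4607, -0.3715, 0.2601]
tool_rot: [-3.14, 0.002, -3.035]
contact_force: [-1.6, 4.9, 14.7]
opening: 0.0455
grip_force: 20.0
```

In the tool's units: -0.04 m / 0.25 = -0.16, -0.03 m / 0.25 = -0.12.

```bash
python3 drive.py '{"tx": [0,0,0,0,0,0,0,0],"ty": [0,0,0,0,0,0,0,0],"tz": [0,0,0,-0.12,-0.16,-0.16,-0.08,0],"ax": [0,0,0,0,0,0,0,0],"ay": [0,0,0,0,0,0,0,0],"az": [0,0,0,0,0,0,0,0]}' 0.058 20| tail -5
python3 drive.py '{"tx": [-0.0076,-0.0076,-0.0076,-0.0076,-0.0076,-0.0076,-0.0076,-0.0076],"ty": [0.1428,0.1428,0.1428,0.1428,0.1428,0.1428,0.1428,0.1428],"tz": [0,0,0,0,0,0,0,0],"ax": [0,0,0,0,0,0,0,0],"ay": [0,0,0,0,0,0,0,0],"az": [0,0,0,0,0,0,0,0]}' | tail -5
python3 drive.py '{"tx": [-0.0076,-0.0076,-0.0076,-0.0076,-0.0076,-0.0076,-0.0076,-0.0076],"ty": [0.1428,0.1428,0.1428,0.1428,0.1428,0.1428,0.1428,0.1428],"tz": [0,0,0,0,0,0,0,0],"ax": [0,0,0,0,0,0,0,0],"ay": [0,0,0,0,0,0,0,0],"az": [0,0,0,0,0,0,0,0]}' | tail -5
python3 drive.py '{"tx": [-0.0076,-0.0076,0,0,0,0,0,0],"ty": [0.1428,0.1428,0.1028,0,0,0,0,0],"tz": [0,0,0,0,0,0,0,0],"ax": [0,0,0,0,0,0,0,0],"ay": [0,0,0,0,0,0,0,0],"az": [0.0369,0.0369,0.0369,0.0369,0.0369,0.0369,0.0369,0.0369]}' | tail -5
python3 drive.py '{"tx": [0,0,0],"ty": [0,0,0],"tz": [0,0,0],"ax": [0,0,0],"ay": [0,0,0],"az": [0.0369,0,0]}' | tail -5
python3 -c "
from h import *
shot('top','t10.png');shot('side','s10.png')
to(.4195,.3425,.258,2.204)"
```

```text
tool_pos: [0.4608, -0.3722, 0.3929]
tool_rot: [-3.133, 0.006, -3.035]
contact_force: [0.4, -0.0, -0.1]
opening: 0.0583
grip_force: 0.0
tool_pos: [0.4443, -0.0844, 0.3863]
tool_rot: [3.141, -0.001, -3.035]
contact_force: [1.1, 0.4, 1.2]
opening: 0.0579
grip_force: 0.0
tool_pos: [0.4289, 0.2013, 0.3864]
tool_rot: [-3.141, -0.001, -3.035]
contact_force: [1.2, 0.0, -0.0]
opening: 0.0579
grip_force: 0.0
tool_pos: [0.4328, 0.2955, 0.386]
tool_rot: [-3.14, -0.001, 2.319]
contact_force: [-0.2, 0.6, 0.6]
opening: 0.0582
grip_force: 0.0
tool_pos: [0.4329, 0.2954, 0.3864]
tool_rot: [-3.14, -0.0, 2.211]
contact_force: [0.5, -0.3, 0.3]
opening: 0.0577
grip_force: 0.0
t 39.33 pos [0.4329 0.2954 0.3868] rpy [-3.1408e+00 -2.0000e-04  2.2111e+00] q [ 0.452  0.356  1.555  0.     1.231 -0.188] F [-0.4  -0.25 -0.58] op 0.0581 0.0
  delta tool [0.0458 0.0175 0.1288] rotvec [-0.001 -0.     0.007]
```

View pics/s10.png

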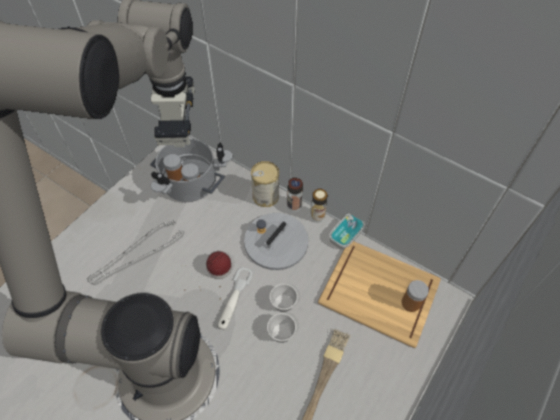

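Jar 1 stands on the board at about (414,296) px. The other two are still upright in the pot.

In the tool's units: 0.03 m / 0.25 = 0.12, 0.023 m / 0.25 = 0.092.

```bash
python3 drive.py '{"tx": [0.092,0.092,0,0,0,0],"ty": [0.036,0.034,0,0,0,0],"tz": [0,0,0.12,0.08,0,0],"ax": [0,0,0,0,0,0],"ay": [0,0,0,0,0,0],"az": [0,0,0,0,0,0]}' | tail -5
python3 -c "
from h import *
to(.4195,.3425,.258,2.204)"
```

```text
tool_pos: [0.4195, 0.3428, 0.3367]
tool_rot: [-3.139, -0.0, 2.21]
contact_force: [-0.5, 0.2, 0.0]
opening: 0.058
grip_force: 0.0
t 39.83 pos [0.4195 0.3428 0.3367] rpy [-3.1392e+00 -3.0000e-04  2.2095e+00] q [ 0.544  0.436  1.579  0.     1.129 -0.095] F [-0.46  0.17  0.02] op 0.058 0.0
  delta tool [-0.0002  0.      0.0787] rotvec [-0.002 -0.     0.006]
```

In the tool's units: 0.03 m / 0.25 = 0.12, 0.025 m / 0.25 = 0.1.

```bash
python3 drive.py '{"tx": [0,0,0,0,0],"ty": [0,0,0,0,0],"tz": [0.12,0.1,0.064,0.028,0],"ax": [0,0,0,0,0],"ay": [0,0,0,0,0],"az": [0,0,0,0,0]}' | tail -5
python3 drive.py '{"tx": [0,0,0,0],"ty": [0,0,0,0],"tz": [0,0,0,0],"ax": [0,0,0,0],"ay": [0,0,0,0],"az": [0,0,0,0]}' 0.03 20| tail -5
python3 drive.py '{"tx": [0,0,0,0,0,0],"ty": [0,0,0,0,0,0],"tz": [-0.04,-0.12,-0.16,-0.16,-0.08,0],"ax": [0,0,0,0,0,0],"ay": [0,0,0,0,0,0],"az": [0,0,0,0,0,0]}' | tail -5
python3 -c "
from h import *
to(.449,-.295,.4,2.204)"
```

```text
tool_pos: [0.4199, 0.3427, 0.2591]
tool_rot: [-3.141, -0.0, 2.208]
contact_force: [-1.3, 0.4, 0.5]
opening: 0.058
grip_force: 0.0
tool_pos: [0.4201, 0.3431, 0.2609]
tool_rot: [3.138, 0.0, 2.208]
contact_force: [0.2, 0.2, 5.2]
opening: 0.0456
grip_force: 20.0
tool_pos: [0.4199, 0.3431, 0.4054]
tool_rot: [3.131, 0.001, 2.208]
contact_force: [-0.0, 0.9, -1.6]
opening: 0.0451
grip_force: 20.0
t 41.08 pos [0.4199 0.3431 0.4054] rpy [3.1313e+00 8.0000e-04 2.2083e+00] q [ 0.544  0.371  1.479  0.     1.281 -0.094] F [-0.04  0.9  -1.6 ] op 0.0451 20.0
  delta tool [-0.5301 -0.3564  0.0022] rotvec [0.01  0.001 0.004]
```

In the tool's units: -0.0294 m / 0.25 = -0.1176, -0.0198 m / 0.25 = -0.0792.

```bash
python3 drive.py '{"tx": [-0.1176,-0.1176,-0.1176,-0.1176,-0.1176,-0.1176],"ty": [-0.0792,-0.0792,-0.0792,-0.0792,-0.0792,-0.0792],"tz": [0,0,0,0,0,0],"ax": [0,0,0,0,0,0],"ay": [0,0,0,0,0,0],"az": [0,0,0,0,0,0]}' | tail -5
python3 drive.py '{"tx": [-0.1176,-0.1176,-0.1176,-0.1176,-0.1176,-0.1176],"ty": [-0.0792,-0.0792,-0.0792,-0.0792,-0.0792,-0.0792],"tz": [0,0,0,0,0,0],"ax": [0,0,0,0,0,0],"ay": [0,0,0,0,0,0],"az": [0,0,0,0,0,0]}' | tail -5
python3 drive.py '{"tx": [-0.1176,-0.1176,-0.1176,-0.1176,-0.1176,-0.1176,0,0],"ty": [-0.0792,-0.0792,-0.0792,-0.0792,-0.0792,-0.0792,0,0],"tz": [0,0,0,0,0,0,0,0],"ax": [0,0,0,0,0,0,0,0],"ay": [0,0,0,0,0,0,0,0],"az": [0,0,0,0,0,0,0,0]}' | tail -5
python3 -c "
from h import *
to(.449,-.295,.2633,2.204)"
```

```text
tool_pos: [0.4282, 0.1288, 0.3984]
tool_rot: [-3.14, -0.001, 2.209]
contact_force: [1.0, 0.8, -2.0]
opening: 0.0456
grip_force: 20.0
tool_pos: [0.4377, -0.0836, 0.3985]
tool_rot: [-3.141, -0.002, 2.208]
contact_force: [0.8, -0.4, -1.4]
opening: 0.0453
grip_force: 20.0
tool_pos: [0.4474, -0.296, 0.3976]
tool_rot: [-3.141, -0.003, 2.205]
contact_force: [-0.6, -0.2, -1.7]
opening: 0.045
grip_force: 20.0
t 42.75 pos [ 0.4474 -0.296   0.3976] rpy [-3.1411e+00 -3.1000e-03  2.2051e+00] q [-0.727  0.369  1.503  0.     1.272 -1.362] F [-0.62 -0.21 -1.68] op 0.045 20.0
  delta tool [-0.0006  0.0019  0.1343] rotvec [-0.001 -0.003  0.001]
```

In the tool's units: 0.035 m / 0.25 = 0.14, 0.03 m / 0.25 = 0.12.

```bash
python3 drive.py '{"tx": [0,0,0,0,0,0,0,0],"ty": [0.006,0,0,0,0,0,0,0],"tz": [0.14,0.14,0.12,0.08,0.032,0.016,0,0],"ax": [0,0,0,0,0,0,0,0],"ay": [0,0,0,0,0,0,0,0],"az": [0,0,0,0,0,0,0,0]}' | tail -5
python3 drive.py '{"tx": [0,0,0],"ty": [0,0,0],"tz": [0.012,0.004,0],"ax": [0,0,0],"ay": [0,0,0],"az": [0,0,0]}' | tail -5
```

```text
tool_pos: [0.4496, -0.2936, 0.2684]
tool_rot: [3.141, 0.002, 2.209]
contact_force: [-0.2, 0.3, -1.1]
opening: 0.0454
grip_force: 20.0
tool_pos: [0.4493, -0.2937, 0.2637]
tool_rot: [3.141, 0.001, 2.208]
contact_force: [0.4, 0.5, -1.7]
opening: 0.0457
grip_force: 20.0
```

In the tool's units: 0.001 m / 0.25 = 0.004.

```bash
python3 drive.py '{"tx": [0,0,0],"ty": [0,0,0],"tz": [0.004,0.004,0],"ax": [0,0,0],"ay": [0,0,0],"az": [0,0,0]}' | tail -5
```

```text
tool_pos: [0.4495, -0.294, 0.263]
tool_rot: [3.141, 0.003, 2.208]
contact_force: [-2.3, 1.8, 8.6]
opening: 0.0456
grip_force: 20.0
```

In the tool's units: -0.04 m / 0.25 = -0.16, -0.03 m / 0.25 = -0.12.

```bash
python3 drive.py '{"tx": [0,0,0,0,0,0,0,0],"ty": [0,0,0,0,0,0,0,0],"tz": [0,0,0,-0.12,-0.16,-0.16,-0.08,0],"ax": [0,0,0,0,0,0,0,0],"ay": [0,0,0,0,0,0,0,0],"az": [0,0,0,0,0,0,0,0]}' 0.058 20| tail -5
python3 drive.py '{"tx": [0.1184,0.1184,0.1184,0.1184,0.1184,0.1184,0.1184,0.1184],"ty": [0.0808,0.0808,0.0808,0.0808,0.0808,0.0808,0.0808,0.0808],"tz": [0,0,0,0,0,0,0,0],"ax": [0,0,0,0,0,0,0,0],"ay": [0,0,0,0,0,0,0,0],"az": [0,0,0,0,0,0,0,0]}' | tail -5
python3 drive.py '{"tx": [0.1184,0.1184,0.1184,0.1184,0.1184,0.1184,0.1184,0.1184],"ty": [0.0808,0.0808,0.0808,0.0808,0.0808,0.0808,0.0808,0.0808],"tz": [0,0,0,0,0,0,0,0],"ax": [0,0,0,0,0,0,0,0],"ay": [0,0,0,0,0,0,0,0],"az": [0,0,0,0,0,0,0,0]}' | tail -5
python3 drive.py '{"tx": [0,0,0,0,0,0,0,0],"ty": [0,0,0,0,0,0,0,0],"tz": [0,0,0,0,0,0,0,0],"ax": [0,0,0,0,0,0,0,0],"ay": [0,0,0,0,0,0,0,0],"az": [0.0372,0.0372,0.0372,0.0372,0.0372,0.0372,0.0372,0.0372]}' | tail -5
python3 drive.py '{"tx": [0,0,0,0,0],"ty": [0,0,0,0,0],"tz": [0,0.08,0.12,0,0],"ax": [0,0,0,0,0],"ay": [0,0,0,0,0],"az": [0.0369,0,0,0,0]}' | tail -5
python3 -c "
from h import *
shot('top','t11.png');shot('side','s11.png')
to(.426,.2797,.260,1.157)"
```

```text
tool_pos: [0.4499, -0.2942, 0.3965]
tool_rot: [3.139, 0.01, 2.208]
contact_force: [0.8, -0.2, 0.3]
opening: 0.0579
grip_force: 0.0
tool_pos: [0.4376, -0.0056, 0.3904]
tool_rot: [-3.141, -0.001, 2.208]
contact_force: [0.8, -1.0, -0.4]
opening: 0.0583
grip_force: 0.0
tool_pos: [0.4266, 0.281, 0.3903]
tool_rot: [-3.14, -0.0, 2.208]
contact_force: [0.9, 0.7, 0.5]
opening: 0.0577
grip_force: 0.0
tool_pos: [0.4271, 0.2792, 0.3901]
tool_rot: [-3.14, 0.001, 1.266]
contact_force: [0.3, 0.3, -0.6]
opening: 0.0579
grip_force: 0.0
tool_pos: [0.4268, 0.2791, 0.3398]
tool_rot: [-3.138, 0.003, 1.156]
contact_force: [-0.4, -0.1, 0.4]
opening: 0.058
grip_force: 0.0
t 47.1 pos [0.4276 0.2794 0.3421] rpy [ 3.1411e+00 -8.0000e-04  1.1561e+00] q [0.429 0.377 1.658 0.    1.106 0.843] F [0.25 0.12 0.14] op 0.058 0.0
  delta tool [-0.0005 -0.0016  0.0821] rotvec [ 0.001 -0.001 -0.001]
```

View pics/s11.png

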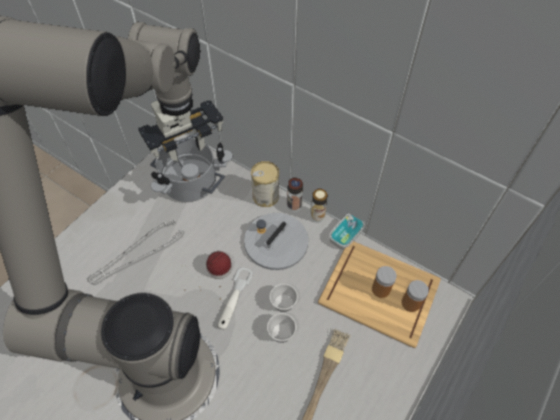

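Two jars stand on the board, at (384,283) and (414,296) px. One is left in the pot.

In the tool's units: 0.03 m / 0.25 = 0.12, 0.01 m / 0.25 = 0.04.

```bash
python3 drive.py '{"tx": [0,0,0,0,0,0],"ty": [-0.006,0,0,0,0,0],"tz": [0.12,0.1,0.064,0.04,0,0],"ax": [0,0,0,0,0,0],"ay": [0,0,0,0,0,0],"az": [0,0,0,0,0,0]}' | tail -5
python3 drive.py '{"tx": [0,0,0,0],"ty": [0,0,0,0],"tz": [0,0,0,0],"ax": [0,0,0,0],"ay": [0,0,0,0],"az": [0,0,0,0]}' 0.03 20| tail -5
python3 drive.py '{"tx": [0,0,0,0,0,0],"ty": [0,0,0,0,0,0],"tz": [-0.04,-0.12,-0.16,-0.16,-0.08,0],"ax": [0,0,0,0,0,0],"ay": [0,0,0,0,0,0],"az": [0,0,0,0,0,0]}' | tail -5
python3 -c "
from h import *
to(.438,-.218,.4,1.157)"
```

```text
tool_pos: [0.4263, 0.2801, 0.2612]
tool_rot: [3.141, -0.001, 1.156]
contact_force: [-0.7, 1.6, -0.2]
opening: 0.0582
grip_force: 0.0
tool_pos: [0.4261, 0.2801, 0.2614]
tool_rot: [3.14, -0.002, 1.156]
contact_force: [-1.4, 0.3, 5.9]
opening: 0.0454
grip_force: 20.0
tool_pos: [0.4263, 0.2801, 0.406]
tool_rot: [3.135, -0.008, 1.156]
contact_force: [1.0, 0.9, -1.7]
opening: 0.0453
grip_force: 19.9
t 48.43 pos [0.4263 0.2801 0.406 ] rpy [ 3.1347 -0.0077  1.1562] q [ 0.431  0.311  1.566 -0.     1.254  0.846] F [ 1.04  0.89 -1.66] op 0.0453 19.95
  delta tool [-0.4513  0.2113  0.004 ] rotvec [ 0.007 -0.008 -0.001]
```

In the tool's units: -0.0322 m / 0.25 = -0.1288, 0.0151 m / 0.25 = 0.0604.

```bash
python3 drive.py '{"tx": [-0.1288,-0.1288,-0.1288,-0.1288,-0.1288,-0.1288,-0.1288],"ty": [0.0604,0.0604,0.0604,0.0604,0.0604,0.0604,0.0604],"tz": [0,0,0,0,0,0,0],"ax": [0,0,0,0,0,0,0],"ay": [0,0,0,0,0,0,0],"az": [0,0,0,0,0,0,0]}' | tail -5
python3 drive.py '{"tx": [-0.1288,-0.1288,-0.1288,-0.1288,-0.1288,-0.1288,-0.1288,0],"ty": [0.0604,0.0604,0.0604,0.0604,0.0604,0.0604,0.0604,0],"tz": [0,0,0,0,0,0,0,0],"ax": [0,0,0,0,0,0,0,0],"ay": [0,0,0,0,0,0,0,0],"az": [0,0,0,0,0,0,0,0]}' | tail -5
python3 drive.py '{"tx": [0,0,0,0,0,0,0,0],"ty": [0,0,0,0,0,0,0,0],"tz": [0,0.12,0.14,0.12,0.08,0.04,0,0],"ax": [0,0,0,0,0,0,0,0],"ay": [0,0,0,0,0,0,0,0],"az": [0,0,0,0,0,0,0,0]}' | tail -5
python3 -c "
from h import *
to(.438,-.218,.263,1.157)"
```

```text
tool_pos: [0.431, 0.0294, 0.3994]
tool_rot: [-3.14, 0.001, 1.156]
contact_force: [1.2, 0.2, -1.5]
opening: 0.0452
grip_force: 20.0
tool_pos: [0.4373, -0.223, 0.3991]
tool_rot: [-3.141, 0.002, 1.151]
contact_force: [-0.1, -0.3, -2.0]
opening: 0.0452
grip_force: 20.0
tool_pos: [0.4376, -0.2167, 0.2749]
tool_rot: [-3.14, -0.001, 1.157]
contact_force: [0.2, 0.6, -1.5]
opening: 0.0455
grip_force: 20.0
t 50.35 pos [ 0.4376 -0.2167  0.2749] rpy [-3.1396e+00 -7.0000e-04  1.1573e+00] q [-0.617  0.428  1.799  0.     0.917 -0.204] F [ 0.17  0.63 -1.53] op 0.0455 19.96
  delta tool [-0.001   0.0009  0.0119] rotvec [-0.002 -0.001  0.   ]
```

In the tool's units: 0.006 m / 0.25 = 0.024, 0.004 m / 0.25 = 0.016.

```bash
python3 drive.py '{"tx": [0,0,0,0],"ty": [0,0,0,0],"tz": [0.024,0.016,0.004,0],"ax": [0,0,0,0],"ay": [0,0,0,0],"az": [0,0,0,0]}' | tail -5
python3 drive.py '{"tx": [0,0,0],"ty": [0,0,0],"tz": [0.004,0.004,0],"ax": [0,0,0],"ay": [0,0,0],"az": [0,0,0]}' | tail -5
```

```text
tool_pos: [0.4376, -0.2178, 0.2643]
tool_rot: [3.141, -0.0, 1.156]
contact_force: [-0.2, -0.4, -2.0]
opening: 0.0454
grip_force: 20.0
tool_pos: [0.4377, -0.218, 0.2635]
tool_rot: [3.14, 0.0, 1.156]
contact_force: [-2.4, 0.9, 7.7]
opening: 0.0457
grip_force: 20.1
```

Touching the board. Release, back away, and check.

In the tool's units: -0.04 m / 0.25 = -0.16, -0.03 m / 0.25 = -0.12.

```bash
python3 drive.py '{"tx": [0,0,0,0,0,0,0,0],"ty": [0,0,0,0,0,0,0,0],"tz": [0,0,0,-0.12,-0.16,-0.16,-0.08,0],"ax": [0,0,0,0,0,0,0,0],"ay": [0,0,0,0,0,0,0,0],"az": [0,0,0,0,0,0,0,0]}' 0.058 20| tail -5
python3 drive.py '{"tx": [0.12,0.12,0.12,0.12,0.12,0.12,0,0],"ty": [-0.06,-0.06,-0.06,-0.06,-0.06,-0.06,0,0],"tz": [0,0,0,0,0,0,0,0],"ax": [0,0,0,0,0,0,0,0],"ay": [0,0,0,0,0,0,0,0],"az": [0,0,0,0,0,0,0,0]}' | tail -5
python3 - <<'E'
from h import *
st(); knobs('t12.png'); c=loadc('side'); c=shot('side','s12.png'); t=loadc('top')
a=cv2.imread('pics/t12.png')[:,95:460]; b=cv2.imread('pics/s12.png')[:,95:460]
cv2.imwrite('pics/f12.png',np.hstack([a,b]))
for p in((.4607,-.3715),(.4495,-.294),(.4377,-.218)): print(proj(t,(*p,.098)).round(),proj(c,(*p,.098)).round())
E
```

```text
tool_pos: [0.4384, -0.2183, 0.3972]
tool_rot: [3.132, 0.002, 1.156]
contact_force: [0.4, -0.3, -0.6]
opening: 0.0579
grip_force: 0.0
tool_pos: [0.4276, -0.0156, 0.3916]
tool_rot: [-3.141, 0.0, 1.16]
contact_force: [-0.6, -0.2, -0.5]
opening: 0.058
grip_force: 0.0
t 52.27 pos [ 0.4276 -0.0156  0.3916] rpy [-3.1407e+00  2.0000e-04  1.1597e+00] q [-0.216  0.177  1.791 -0.     1.175  0.195] F [-0.57 -0.16 -0.54] op 0.058 0.0
knob 1 n 117 ctr [0.4801 0.4021] turn(mod180) 169.5 sd mm [ 5.5 14.1]
knob 2 n 86 ctr [0.3446 0.3023] turn(mod180) 179.8 sd mm [ 4.2 14.9]
knob 3 n 76 ctr [0.4989 0.2347] turn(mod180) 2.0 sd mm [ 4.  14.9]
[424. 209.] [418. 288.]
[394. 212.] [386. 274.]
[365. 216.] [355. 261.]
```

View pics/f12.png

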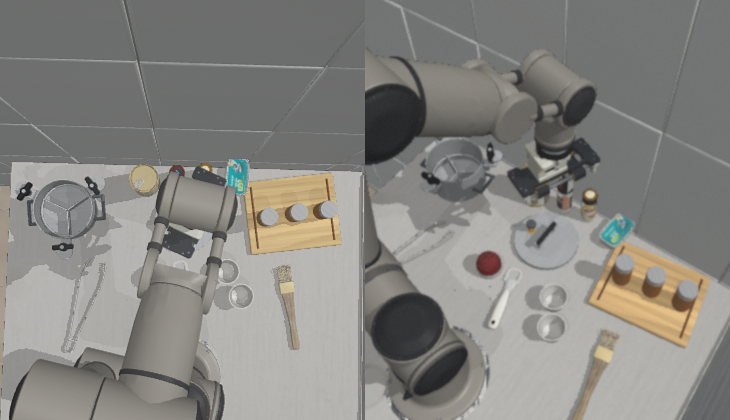

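The pot is empty. All three jars stand upright on the board, at their expected pixels, with tops at (364,217), (394,212) and (423,210) in the top view. The lid lies flat on the worktop, and all knobs are at two quarter turns.

```bash
python3 -c "
from cell import robot
print(robot.hand_in())"
```

```text
the job is handed in; nothing more can be done
None
```

I handed the job in at about 52 s of robot time, with no verdict returned: vent pressed, all three knobs slackened in two rounds in order, lid flat on the bare worktop, all three jars upright on the board, and the tin and spice jars left alone.

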